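Fasten the tray carrier, stack the vial trays and start the shaker

TASK

Load the orbital shaker: take the nut driver from its holder and, one after the other, set it squared-up on each of the two hold-down screws of the blue carrier before turning, drive the screw clockwise right home, and put the driver back upright in its holder. Then stack all the vial trays that are there, in any order, on the carrier so that every tray's corner feet register inside the rim below and it sits level, and last press the green start button fully down and let it come up. Leave the bottles and the beaker undisturbed.

Things in the scene. Friction and masses are not known exactly. Their poses are not given: they have to be found in the camera images.
- shaker: the orbital shaker, fixed: white case 260 mm long (x, away from the robot) x 160 mm wide (y) x 58 mm high with an aluminium platform and the blue carrier on it; origin under the middle of the case. Behind it to the right a fixed computer tower over 0.3 m high stands on the bench (x beyond 0.62, y -0.17 to -0.28)
- carrier (a point): middle of the blue carrier on the shaker, 50 mm behind the case's middle, at the height of the top of its rim (94 mm above the bench); x along its length, away from the robot, z up. The rim is a frame 110 (x) x 60 mm outside, 4 mm thick, 14 mm high, open inside. Trays set right on it have their centres 12, 44 and 76 mm above this point
- screw_a_head (a point): centre of the top of the near screw's head, 30 mm from the carrier's middle along -x, z up the screw's axis: a captive hex head 18 mm over flats, 10 mm of hexagon under a 2 mm chamfered top with a red dot; two flats face +-y of this frame, which turns with the screw. Backed out, this top stands 4 mm above the rim; home, 2 mm below it
- screw_b_head (a point): centre of the top of the far screw's head, 30 mm from the carrier's middle along +x, z up the screw's axis: a captive hex head 18 mm over flats, 10 mm of hexagon under a 2 mm chamfered top with a red dot; two flats face +-y of this frame, which turns with the screw. Backed out, this top stands 4 mm above the rim; home, 2 mm below it
- screw_a (a joint): turning of the near screw in rad: 0 backed out (starts at 0 to 0.5), growing clockwise seen from above to a hard stop at 3.0, home; it sinks 2 mm per rad, needs about 0.1 N m and stays where it is left
- screw_b (a joint): turning of the far screw in rad: 0 backed out (starts at 0 to 0.5), growing clockwise seen from above to a hard stop at 3.0, home; it sinks 2 mm per rad, needs about 0.1 N m and stays where it is left
- driver_mouth (a point): open end of the nut driver's hex socket, on its axis, z up towards the handle. Socket 19.5 mm over flats, 11 mm deep, 30 mm outside; flats face +-y of this frame and every 60 degrees. Bottomed on a screw, this point is 11 mm below the top of the screw's head; let go there, the driver stands by itself
- driver_grip (a point): centre of the driver's handle, 95 mm above the socket's mouth: an orange hexagon 28 mm over flats (flats face +-y of this frame and every 60 degrees), 50 mm long. The driver is 124 mm long with a 12 mm steel shank, 0.16 kg, and starts upright in its holder, socket down
- holder_seat (a point): middle of the floor of the driver's holder, where the socket's mouth rests, 9 mm above the bench: an aluminium cup 38 mm inside, its flared mouth 45 mm above this point, on a 70 mm square dark foot fixed to the bench
- tray_0_mid (a point): centre of the first vial tray (white caps; None if absent), 20 mm above the undersides of its feet, z up: a rigid grey box 110 long (x) x 60 wide (y) x 40 mm high, open top, 4 mm walls, vials fixed inside below 30 mm. Pick it by its long sides (60 mm apart). On a rim its 8 mm tapered corner feet drop inside with 2 mm play a side and the body rests on the rim, so a tray adds 32 mm; either way round
- tray_1_mid (a point): centre of the second vial tray (blue caps; None if absent), 20 mm above the undersides of its feet, z up: a rigid grey box 110 long (x) x 60 wide (y) x 40 mm high, open top, 4 mm walls, vials fixed inside below 30 mm. Pick it by its long sides (60 mm apart). On a rim its 8 mm tapered corner feet drop inside with 2 mm play a side and the body rests on the rim, so a tray adds 32 mm; either way round
- tray_2_mid (a point): centre of the third vial tray (red caps; None if absent), 20 mm above the undersides of its feet, z up: a rigid grey box 110 long (x) x 60 wide (y) x 40 mm high, open top, 4 mm walls, vials fixed inside below 30 mm. Pick it by its long sides (60 mm apart). On a rim its 8 mm tapered corner feet drop inside with 2 mm play a side and the body rests on the rim, so a tray adds 32 mm; either way round
- tray_0: the first tray; origin at the undersides of its feet
- tray_1: the second tray; origin at the undersides of its feet
- tray_2: the third tray; origin at the undersides of its feet
- driver: the nut driver; origin at its socket's mouth
- start (a joint): travel of the start button in m: 0 up, 0.006 fully down, against a spring that takes 5 N at the bottom
- start_top (a point): top of the green start button (26 mm across) on the robot's end of the shaker's deck, 150 mm before the carrier's middle and 48 mm to the right of it; its top is 22 mm above the deck and pressed straight down
- reagent_bottle: white bottle with a blue cap, 46 x 101 mm, a bystander; origin under its middle
- amber_bottle: amber bottle with a black cap, 42 x 89 mm, a bystander; origin under its middle
- beaker: small clear beaker, 57 x 70 mm, a bystander; origin under its middle
Not all that is in view belongs to the job. Leave any turquoise look-alike of the driver alone.

How it is judged:
By the outcome, as a careful person would: the job done as asked, in the order asked, and still so for the second after the job is handed in, with the robot touching nothing.
Of tray_0, tray_1, tray_2 only 2 to 3 are there at a start; the rules pass over those that are not, and their reading is None.
At some moment in a run one of tray_0, tray_1, tray_2 may be knocked a few centimetres aside while the robot is not near it.
It also fails if it takes over 210 s, if anything falls off the work surface, if the arm or the gripper's body presses on something with over 40 N, if the wrist force passes 120 N, or if a joint passes its speed limit or range.

ROBOT

A 6-joint arm with a two-finger parallel gripper is mounted at the origin on a cart in front of the work surface, level with it; the furniture and walls round the work are solid. World frame = base frame: x ahead of the robot, y to its left, z up, the work surface at z = 0. Lengths are in m, angles in degrees, forces in N, time in s.
With the tool pointing down it reaches from about 0.25 to 0.725 m from the base axis. Payload 9.7 kg.
Tool frame: the origin (TCP) lies on the centre line of the jaws, within the pads' length; the fingertips stand 14 mm ahead of it and the grasp point (between the pads) lies 5 mm behind it; z points along the fingers, y is the line along which they close (so a half turn about z gives the same grasp; the last joint's range is limited). The gripper opens to 85 mm and grips with 20 to 120 N. Pads are 22 mm wide; open, the fingers measure 114 mm over their backs; the gripper's body (76 mm by 85 mm) begins 54 mm behind the grasp point. The pads swing forward as they close: fully open they stand 13 mm farther back than shut.
Start: joints at [-65.088, 4.979, 10.078, 95.1, 0, 90], TCP at [0.232, -0.499, 0.245] pointing down, gripper open.
Joint ranges: [-179.16, 179.16], [-48.56, 103.87], [-65.8, 70.77], [-126.05, 130.52], [-82.76, 87.17], [-180, 180]. Speed limits (degrees/s): [127.2, 127.2, 147.25, 180, 180, 180].

INTERFACE

Orientations are given as [roll, pitch, yaw] about the fixed x, y, z axes, in that order (R = Rz(yaw) Ry(pitch) Rx(roll)).
In Python, from workcell import bot, camera, get_calibration, ticket gives the robot as it stands. The module is installed in compiled form; this text tells all that it offers.
- The arm moves only by the tool send_rows, never from a script. Its arguments are lists of equal length, an entry for each row: "linear": the shift along the tool's x, y, z in m, a list of three; "twist": the turn, a rotation vector about the tool's x, y, z in units of 10 degrees (1.0 is 10 degrees), a list of three; "gripper": the opening in per cent of the stroke, from 0 (shut) to 100 (fully open). In form: {"linear": [[x, y, z], ...], "twist": [[wx, wy, wz], ...], "gripper": [gripper, ...]}. A call has 1 to 8 rows; each row shifts and turns the commanded pose from where the row before left it, along the tool's axes as they then stand; what a row does not reach is not made up. A row lasts 1/8 s, in which the tool goes at most 62.5 mm and 10.7 degrees, less where a joint would pass 70% of its speed; a pose out of reach is approached as far as the arm can. A call with a gripper value outside its range is refused whole. The fingers move at their own pace and stop on an object; "grip_force" is the grip in N (left out, the last holds). Time passes only in rows, so rows that do not move let the fingers close. It gives the time, the measured TCP pose, the force, the opening and the grip force at its end, in the units of the state.
- bot.get_obs(): the state, without advancing time (a new reading comes with each control period).
- camera(name): name is "scene" or "top" or "wrist"; returns the picture (420x560x3 uint8, red, green, blue); there is no depth.
- get_calibration(name): a dict with "fx", "fy", "cx", "cy" (pixels), "origin" and "orientation" of the camera in the world; the wrist camera has in their place "hand_eye" (4x4, takes a point from camera to tool coordinates, whose origin is the TCP and whose axes are the flange's). Camera axes: x right, y down, z forward; pixel columns grow to the right and rows downward; lengths in m; the calibration is good to about 2 mm. The wrist camera is an equidistant fisheye: a pixel r from the principal point sees the ray r / f radians off the axis. A picture is of the moment at which its call begins: read the wrist's pose just before it. get_calibration takes no time and is no camera call.
- ticket.job_done(): hands the job in; it is judged then, once.
The state is a dict: "time": time; "q": joint angles; "qd": joint speeds; "joint_efforts": joint torques, N m; "ee_pos": TCP position; "tcp_rot": TCP orientation; "wrist_force": force on the tool from outside, world axes, zero at the start; "torque": the same for the moment, N m; "opening": finger opening in m; "grasp_force": force on a finger pad.
Only numpy, scipy, OpenCV 4.12 (cv2) and the standard library are available. Lean on these libraries where they do the work, as an engineer would, in place of code of your own. Each camera call takes 0.05 s, during which the arm holds its last target. There are 200 camera calls.

## Working session

There is one attempt and no reset: what is moved stays moved. The work goes in short steps, Python scripts to look and compute and a tool call to move; the robot and the scene stay as the last step left them, time stands still between calls to the robot, and variables do not carry over. Pictures are saved under pics/ and viewed, at most 14 in all, crops included, and the job is handed in when it is done.

Besides the shell and the picture viewer there is one more tool, called after ">>>" as a command line: name --argument value ..., lists and objects as JSON in quotes. send_rows: Moves the arm, as the interface text tells. Its arguments: {"type":"object","properties":{"linear":{"type":"array"},"twist":{"type":"array"},"gripper":{"type":"array"},"grip_force":{"type":"number"}},"required":["linear","twist","gripper"]}

```bash
mkdir -p pics
python3 - <<'E'
from workcell import bot,camera,get_calibration
import cv2
o=bot.get_obs();print({k:o[k] for k in o})
for n in("scene","top","wrist"):
    im=camera(n);cv2.imwrite(f"pics/{n}0.png",im[:,:,::-1]);print(n,get_calibration(n))
E
```

```text
{'time': 0.0, 'q': array([-6.50906705e+01,  5.01092570e+00,  1.00338269e+01,  9.50988307e+01,
        1.01067543e-03,  8.99989199e+01]), 'qd': array([-0.04868147,  0.00832892,  0.02686489, -0.08999765, -0.02254176,
       -0.0211957 ]), 'joint_efforts': array([-4.07109719e-04, -5.20382488e+01,  4.64813697e+01,  1.59503182e-02,
       -3.69319177e-04, -7.44090016e-06]), 'ee_pos': array([ 0.23156705, -0.49864453,  0.24457911]), 'tcp_rot': array([-1.79924071e+02, -1.01210585e-03,  2.49104082e+01]), 'wrist_force': array([ 0.58890252, -0.01837611, -0.35023097]), 'torque': array([ 0.03984015, -0.01001691,  0.0168866 ]), 'grasp_force': 0.0, 'opening': 0.0856158033263781}
scene {'fx': 525.8916714122594, 'fy': 525.8916714122594, 'cx': 275.9975590536601, 'cy': 213.96163810607632, 'origin': array([-0.52466669,  0.80179625,  1.03385184]), 'orientation': array([-125.36403338,   -0.64046298, -123.94297579])}
top {'fx': 469.1366721969275, 'fy': 469.1366721969275, 'cx': 283.7888659761867, 'cy': 210.00284713249914, 'origin': array([0.43879472, 0.05844687, 1.62905236]), 'orientation': array([-1.74626150e+02, -5.98759678e-02, -9.09231328e+01])}
wrist {'fx': 325.19226210127806, 'fy': 325.19226210127806, 'cx': 278.4586138371407, 'cy': 212.58878981887676, 'hand_eye': array([[ 1.77555315e-04, -9.65597964e-01, -2.60039499e-01,
         6.72353055e-02],
       [ 9.99999119e-01, -1.70586214e-04,  1.31623411e-03,
        -1.56377265e-03],
       [-1.31531213e-03, -2.60039504e-01,  9.65597083e-01,
        -1.28082293e-01],
       [ 0.00000000e+00,  0.00000000e+00,  0.00000000e+00,
         1.00000000e+00]])}
```

View pics/scene0.png

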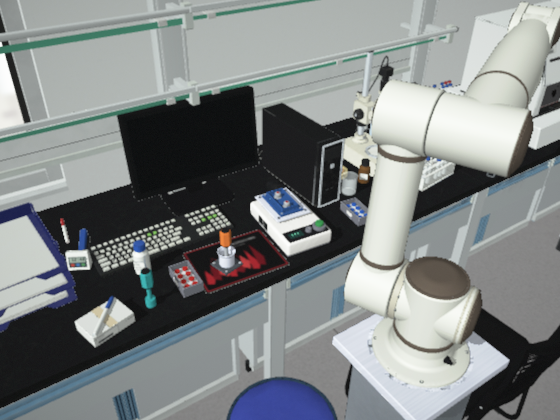

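View pics/top0.png

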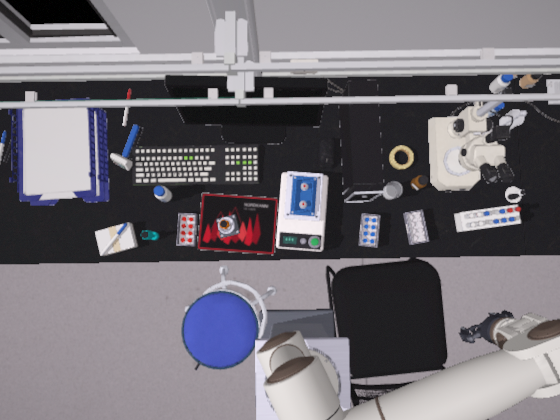

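The scene picture shows the orange driver in its holder at (226,240), the shaker at (290,218), the red-cap tray at (185,277), the blue-cap tray at (354,211) and the turquoise look-alike at (149,285). In the top picture they are at (227,225), (303,210), (187,230), (370,230) and (149,236), and a possible white-cap tray is at (416,226).

Things that could be mistaken, in top pixels:
- **Driver:** orange (227,225) or turquoise (149,236). I choose orange.
- **Trays:** (187,230), (370,230) and (416,226), against the long rack at (487,218), which is not a tray.

I'll check these in one crop.

```bash
cat > h.py <<'E'
import numpy as np,cv2
from scipy.spatial.transform import Rotation as R
from workcell import bot,camera,get_calibration
def rot(e): return R.from_euler('xyz',e,degrees=True).as_matrix()
def wristcam(o):
    T=np.eye(4);T[:3,:3]=rot(o['tcp_rot']);T[:3,3]=o['ee_pos']
    return T@np.array(get_calibration('wrist')['hand_eye'])
def ray(n,u,v,o=None):
    c=get_calibration(n);x=(u-c['cx'])/c['fx'];y=(v-c['cy'])/c['fy']
    if n=='wrist':
        T=wristcam(o);r=np.hypot(x,y)+1e-12;d=np.array([x/r*np.sin(r),y/r*np.sin(r),np.cos(r)])
        return T[:3,3],T[:3,:3]@d
    return np.array(c['origin']),rot(c['orientation'])@np.array([x,y,1.])
def plane(n,u,v,z,o=None):
    p,d=ray(n,u,v,o);return p+d*(z-p[2])/d[2]
def proj(n,P,o=None):
    c=get_calibration(n)
    if n=='wrist':
        T=wristcam(o);q=T[:3,:3].T@(np.array(P)-T[:3,3]);a=np.hypot(q[0],q[1]);r=np.arctan2(a,q[2])/(a+1e-12)
        return np.array([c['cx']+c['fx']*q[0]*r,c['cy']+c['fy']*q[1]*r])
    q=rot(c['orientation']).T@(np.array(P)-c['origin'])
    return np.array([c['cx']+c['fx']*q[0]/q[2],c['cy']+c['fy']*q[1]/q[2]])
def tri(rays):
    A=np.zeros((3,3));b=np.zeros(3)
    for p,d in rays:
        d=d/np.linalg.norm(d);M=np.eye(3)-np.outer(d,d);A+=M;b+=M@p
    return np.linalg.solve(A,b)
def snap(n,name):
    o=bot.get_obs();im=camera(n);cv2.imwrite(f'pics/{name}.png',im[:,:,::-1]);return im,o
def blobs(im,lo,hi,amin=5):
    "HSV mask blobs: list (area,u,v,rect)"
    m=cv2.inRange(cv2.cvtColor(im,cv2.COLOR_RGB2HSV),np.array(lo),np.array(hi))
    n,l,s,c=cv2.connectedComponentsWithStats(m)
    return [(int(s[i,4]),c[i,0],c[i,1],tuple(int(t) for t in s[i,:4])) for i in range(1,n) if s[i,4]>=amin],m
E
python3 - <<'E'
from h import *
im=cv2.imread('pics/top0.png');im2=cv2.imread('pics/scene0.png')
a=cv2.resize(im[165:260,140:300],(800,475),interpolation=cv2.INTER_CUBIC)[:, :]
b=cv2.resize(im[165:260,275:435],(800,475),interpolation=cv2.INTER_CUBIC)
c=np.vstack([cv2.resize(a,(500,297)),cv2.resize(b,(500,297))])
d=cv2.resize(im2[170:310,165:375],(300,200));e=cv2.resize(im2[215:285,165:265],(300,210),interpolation=cv2.INTER_CUBIC)
d=np.vstack([d,e,np.zeros((594-410,300,3),np.uint8)])
cv2.imwrite('pics/crop1.png',np.hstack([c,d]))
for n,u,v,z in[('t_red',187,230,.04),('t_blue',370,230,.04),('t_white',416,226,.04),('drv',227,225,.13),('shk',303,210,.09),('beak',392,190,.07),('amb',419,183,.09)]:
    print(n,plane('top',u,v,z).round(3))
E
```

```text
t_red [0.525 0.383 0.04 ]
t_blue [ 0.515 -0.237  0.04 ]
t_white [ 0.527 -0.393  0.04 ]
drv [0.534 0.237 0.13 ]
shk [ 0.583 -0.009  0.09 ]
beak [ 0.647 -0.309  0.07 ]
amb [ 0.666 -0.395  0.09 ]
```

View pics/crop1.png

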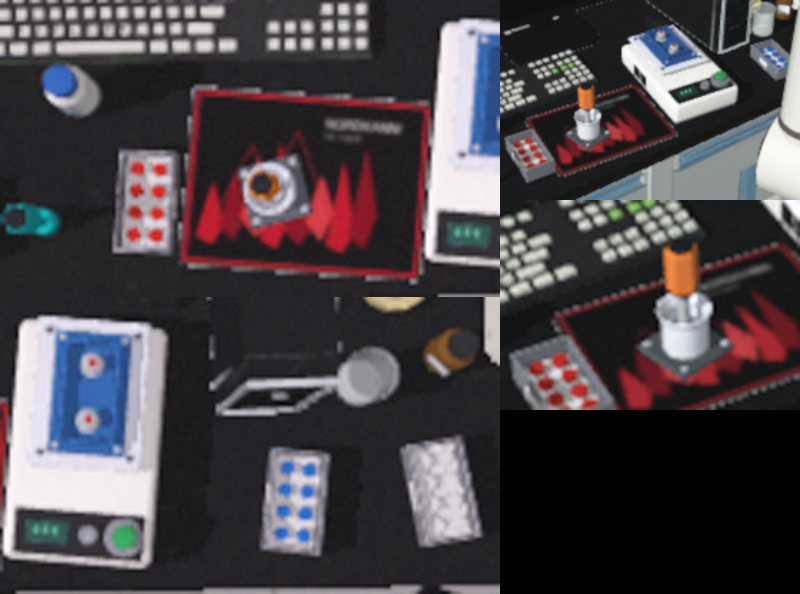

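The crop confirms the orange driver upright in its holder, three trays present (red, blue and white caps), and two screws with red dots on the blue carrier. Next I move the wrist camera above the shaker.

>>> send_rows --linear '[[0,0,-0.03],[0,0,-0.03],[0,0,-0.03],[0.04,-0.05,0],[0.04,-0.05,0],[0.04,-0.05,0],[0.04,-0.05,0],[0.04,-0.05,0]]' --twist '[[0,0,0.83],[0,0,0.83],[0,0,0.83],[0,0,0],[0,0,0],[0,0,0],[0,0,0],[0,0,0]]' --gripper '[100,100,100,100,100,100,100,100]'

```text
time: 1.15
ee_pos: [0.4277, -0.253, 0.3352]
tcp_rot: [180.0, -0.0, -0.0]
wrist_force: [0.7, -1.4, -0.3]
opening: 0.0854
grasp_force: 0.0
```

>>> send_rows --linear '[[0.03,-0.05,0],[0.03,-0.05,0],[0.03,-0.05,0],[0.02,-0.05,0],[0.01,-0.05,0],[0,0,0],[0,0,0],[0,0,0]]' --twist '[[0,0,0],[0,0,0],[0,0,0],[0,0,0],[0,0,0],[0,0,0],[0,0,0],[0,0,0]]' --gripper '[100,100,100,100,100,100,100,100]'

```text
time: 2.15
ee_pos: [0.5466, -0.0058, 0.3354]
tcp_rot: [180.0, -0.0, -0.1]
wrist_force: [-0.2, 0.4, 0.2]
opening: 0.0853
grasp_force: 0.0
```

Run:
```python
from h import *
im,o=snap('wrist','w1');print(o['ee_pos'],o['tcp_rot'],o['q'])
for c,lo,hi in(('red',(0,120,90),(8,255,255)),('red2',(172,120,90),(180,255,255)),('green',(55,120,60),(75,255,255)),('orange',(9,150,120),(18,255,255)),('blue',(100,120,80),(118,255,255))):
    for b in blobs(im,lo,hi,12)[0]:print(c,[round(float(x),1) for x in b[:3]],b[3])
```

```text
[ 0.54662806 -0.00576079  0.33536342] [ 1.79989943e+02 -2.83480470e-03 -7.32161980e-02] [-5.98832498e-01  7.75672125e+00  2.33709325e+01  1.05611284e+02
 -1.00301453e-02  1.79474384e+02]
red [44.0, 286.6, 83.1] (283, 80, 8, 7)
red [45.0, 281.4, 135.9] (278, 133, 8, 7)
red [58.0, 36.7, 171.9] (33, 168, 8, 9)
red [45.0, 45.6, 172.2] (43, 168, 6, 9)
red [54.0, 37.8, 186.0] (34, 182, 8, 9)
red [44.0, 46.6, 186.8] (44, 182, 6, 10)
red [57.0, 39.1, 199.9] (36, 196, 8, 9)
red [37.0, 48.1, 200.6] (46, 197, 5, 8)
red [56.0, 40.6, 213.6] (37, 209, 8, 10)
red [42.0, 49.5, 214.6] (47, 210, 6, 10)
red2 [1430.0, 145.8, 172.9] (67, 113, 153, 130)
red2 [25.0, 117.1, 153.8] (116, 150, 4, 8)
red2 [2097.0, 154.5, 197.6] (104, 153, 79, 71)
red2 [107.0, 87.6, 209.2] (77, 204, 21, 12)
green [333.0, 309.8, 234.4] (300, 224, 21, 21)
orange [549.0, 84.1, 193.5] (62, 181, 38, 30)
blue [6625.0, 283.6, 110.6] (245, 54, 79, 115)
blue [87.0, 431.4, 174.0] (427, 169, 10, 11)
blue [82.0, 444.8, 176.4] (440, 172, 10, 10)
blue [82.0, 428.3, 189.8] (424, 185, 10, 11)
blue [78.0, 441.6, 192.1] (437, 188, 10, 10)
blue [80.0, 425.1, 205.5] (421, 201, 10, 10)
blue [81.0, 438.4, 207.4] (434, 203, 10, 10)
blue [80.0, 421.6, 221.1] (417, 216, 10, 11)
blue [79.0, 434.8, 222.6] (430, 218, 11, 10)
blue [986.0, 133.2, 276.3] (112, 258, 52, 42)
blue [13.0, 192.5, 272.2] (188, 269, 10, 8)
blue [1962.0, 195.3, 314.6] (173, 270, 43, 81)
```

View pics/w1.png

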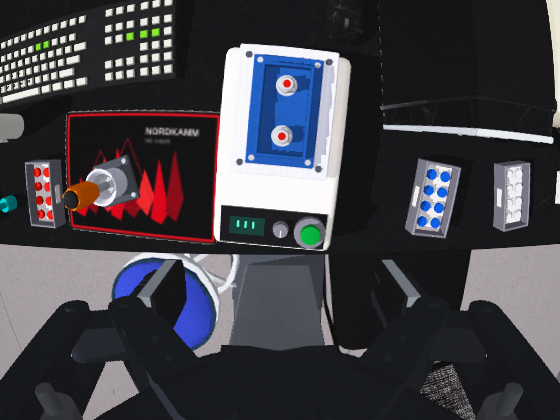

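The wrist view from above shows the screw dots at (287,83) and (281,136), the green button at (310,234), and the trays and driver. Joint 6 is at its limit at yaw 0, so I turn the tool to yaw 180 and move closer over the carrier.

>>> send_rows --linear '[[0,0,0],[0,0,0],[0,0,0],[0,0,0],[0,0,0],[0,0,0],[0,0,0],[0,0,0]]' --twist '[[0,0,-1.05],[0,0,-1.05],[0,0,-1.05],[0,0,-1.05],[0,0,-1.05],[0,0,-1.05],[0,0,-1.05],[0,0,-1.05]]' --gripper '[100,100,100,100,100,100,100,100]'

```text
time: 3.2
ee_pos: [0.5466, -0.0058, 0.3355]
tcp_rot: [180.0, 0.0, 84.3]
wrist_force: [-0.0, -0.3, 0.4]
opening: 0.0855
grasp_force: 0.0
```

>>> send_rows --linear '[[0,0,0],[0,0,0],[0,0,0],[0,0,0],[0,0,0],[0,0,0],[0,0,0],[0,0,0]]' --twist '[[0,0,-1.05],[0,0,-1.05],[0,0,-1.05],[0,0,-1.05],[0,0,-1.05],[0,0,-1.05],[0,0,-1.05],[0,0,-1.05]]' --gripper '[100,100,100,100,100,100,100,100]'

```text
time: 4.2
ee_pos: [0.5466, -0.0058, 0.3355]
tcp_rot: [-180.0, 0.0, 168.3]
wrist_force: [-1.0, -0.3, -0.5]
opening: 0.0853
grasp_force: 0.0
```

>>> send_rows --linear '[[0,0,0],[0,0,0],[-0.03,0,0.04],[-0.03,0,0.04],[0,0,0.035],[0,0,0],[0,0,0],[0,0,0]]' --twist '[[0,0,-1.0],[0,0,-0.2],[0,0,0],[0,0,0],[0,0,0],[0,0,0],[0,0,0],[0,0,0]]' --gripper '[100,100,100,100,100,100,100,100]'

```text
time: 5.2
ee_pos: [0.6073, -0.0049, 0.2227]
tcp_rot: [-180.0, 0.2, 180.0]
wrist_force: [0.5, 0.5, 0.1]
opening: 0.0856
grasp_force: 0.0
```

Run:
```python
from h import *
im,o=snap('wrist','w2');print(o['ee_pos'],o['tcp_rot'],o['q'][5])
print('yaw0 view', [plane('wrist',u,v,z,dict(ee_pos=[.546628,-.005761,.335363],tcp_rot=[179.99,0,-.073])).round(4) for u,v,z in((286.6,83.1,.0975),(281.4,135.9,.0975),(309.8,234.4,.08))])
for c,lo,hi,z in(('red',(0,120,90),(8,255,255),.0975),('green',(55,120,60),(75,255,255),.08)):
    for b in blobs(im,lo,hi,30)[0]:print(c,[round(float(x),1) for x in b[:3]],b[3],plane('wrist',b[1],b[2],z,o).round(4))
t=cv2.imread('pics/top0.png')[:,:,::-1]
for c,lo,hi,z in(('red',(0,120,90),(8,255,255),.0975),('green',(55,100,60),(75,255,255),.08)):
    for b in blobs(t,lo,hi,3)[0]:print('top',c,[round(float(x),1) for x in b[:3]],plane('top',b[1],b[2],z).round(4))
u,v=proj('wrist',[.635,-.006,.095],o).astype(int)
cv2.imwrite('pics/w2c.png',cv2.resize(im[:,:,::-1][max(0,v-105):v+105,max(0,u-140):u+140],(800,600),interpolation=cv2.INTER_CUBIC));print(u,v)
```

```text
[ 0.60728237 -0.0048807   0.22271207] [-179.99753056    0.19404755  179.96300287] -0.42301101211871445
yaw0 view [array([ 0.6611, -0.0166,  0.0975]), array([ 0.6014, -0.0108,  0.0975]), array([ 0.4798, -0.0465,  0.08  ])]
red [94.0, 273.0, 203.1] (268, 198, 11, 11) [ 0.6032 -0.0075  0.0975]
red [71.0, 267.0, 271.0] (262, 267, 11, 9) [ 0.6631 -0.013   0.0975]
green [713.0, 230.1, 54.6] (215, 40, 31, 30) [ 0.4807 -0.043   0.08  ]
top red [15.0, 518.4, 208.5] [ 0.5753 -0.7154  0.0975]
top red [12.0, 510.2, 209.7] [ 0.572  -0.6884  0.0975]
top red [12.0, 183.8, 218.7] [0.5596 0.3823 0.0975]
top red [10.0, 190.8, 219.0] [0.5581 0.3593 0.0975]
top red [10.0, 183.3, 225.4] [0.5375 0.3837 0.0975]
top red [11.0, 190.4, 225.9] [0.5355 0.3606 0.0975]
top red [11.0, 182.9, 232.6] [0.5139 0.3849 0.0975]
top red [8.0, 189.9, 232.9] [0.5128 0.3622 0.0975]
top red [11.0, 182.4, 239.5] [0.4914 0.3866 0.0975]
top red [10.0, 189.2, 240.0] [0.4896 0.3643 0.0975]
top green [39.0, 314.3, 241.3] [ 0.4794 -0.0443  0.08  ]
275 239
```

View pics/w2c.png

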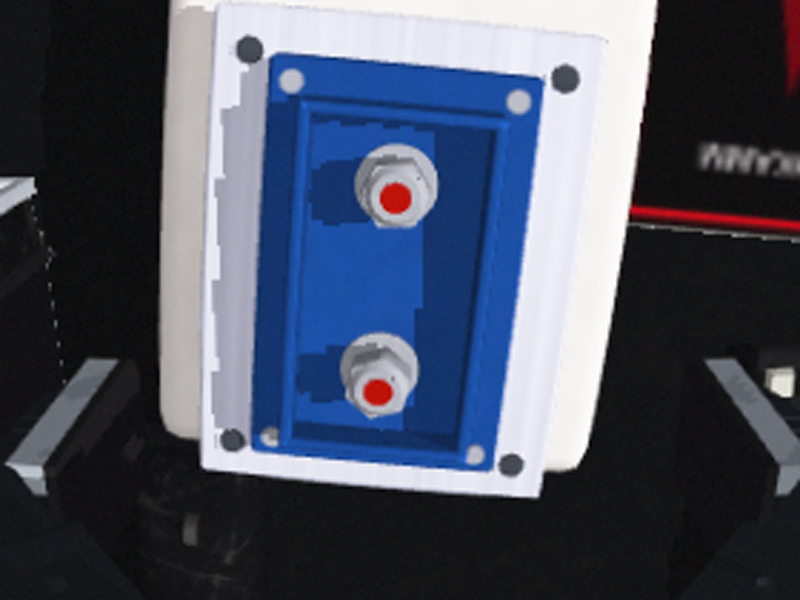

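The crop shows both hex heads with red dots: near at about (396,197), far at about (378,392). The yaw 0 and yaw 180 views agree to about ±2 mm, and I use the mean as a hand-eye correction. A closer view should give the hex angles.

>>> send_rows --linear '[[-0.02,-0.007,0.035],[-0.023,0,0.035],[0,0,0],[0,0,0]]' --twist '[[0,0,0],[0,0,0],[0,0,0],[0,0,0]]' --gripper '[100,100,100,100]'

```text
time: 5.75
ee_pos: [0.6498, -0.0117, 0.152]
tcp_rot: [-180.0, 0.1, -180.0]
wrist_force: [0.8, 0.5, -0.1]
opening: 0.0853
grasp_force: 0.0
```

```bash
python3 - <<'E'
s=open('h.py').read()
s=s.replace("return T@np.array(get_calibration('wrist')['hand_eye'])","H=np.array(get_calibration('wrist')['hand_eye']);H[:3,3]+=[.001,-.0017,0];return T@H")
open('h.py','w').write(s)
E
python3 - <<'E'
from h import *
im,o=snap('wrist','w3');print(o['ee_pos'],o['tcp_rot'])
out=[]
for b in blobs(im,(0,120,90),(8,255,255),30)[0]:
    P=plane('wrist',b[1],b[2],.0975,o);print([round(float(x),1) for x in b[:3]],P.round(4))
    # rectify: 40mm square at z=.0955, world x right, y up, 10 px/mm
    g=np.arange(-.02,.02,.0001);mp=np.array([[proj('wrist',[P[0]+x,P[1]+y,.0955],o) for x in g] for y in g[::-1]],np.float32)
    out.append(cv2.remap(im,mp,None,cv2.INTER_CUBIC)[:,:,::-1])
cv2.imwrite('pics/w3r.png',np.hstack(out))
E
```

```text
[ 0.64983265 -0.01169724  0.15198402] [-1.79998827e+02  7.86657448e-02 -1.79994807e+02]
[191.0, 282.7, 159.1] [ 0.6021 -0.0091  0.0975]Traceback (most recent call last):
  File "<stdin>", line 7, in <module>
  File "h.py", line 19, in proj
    T=wristcam(o);q=T[:3,:3].T@(np.array(P)-T[:3,3]);a=np.hypot(q[0],q[1]);r=np.arctan2(a,q[2])/(a+1e-12)
  File "h.py", line 7, in wristcam
    H=np.array(get_calibration('wrist')['hand_eye']);H[:3,3]+=[.001,-.0017,0];return T@H
               ~~~~~~~~~~~~~~~^^^^^^^^^
ValueError: time passes only in moves, steps and waits
```

```bash
python3 - <<'E'
s=open('h.py').read()
s=s.replace("from workcell import bot,camera,get_calibration","import functools\nfrom workcell import bot,camera,get_calibration as gc0\nget_calibration=functools.lru_cache(gc0)")
open('h.py','w').write(s)
E
python3 - <<'E'
from h import *
im=cv2.imread('pics/w3.png')[:,:,::-1];o=bot.get_obs();print(o['ee_pos'],o['tcp_rot'])
out=[]
for b in blobs(im,(0,120,90),(8,255,255),30)[0]:
    P=plane('wrist',b[1],b[2],.0975,o);print([round(float(x),1) for x in b[:3]],P.round(4))
    g=np.arange(-.02,.02,.0001);mp=np.array([[proj('wrist',[P[0]+x,P[1]+y,.0955],o) for x in g] for y in g[::-1]],np.float32)
    out.append(cv2.remap(im,mp,None,cv2.INTER_CUBIC)[:,:,::-1])
cv2.imwrite('pics/w3r.png',np.hstack(out))
E
```

```text
[ 0.64997791 -0.01168781  0.15250968] [-1.79997349e+02  1.38340820e-01 -1.79989790e+02]
[191.0, 282.7, 159.1] [ 0.6024 -0.0091  0.0975]
[150.0, 273.0, 258.0] [ 0.6623 -0.0148  0.0975]
```

View pics/w3r.png

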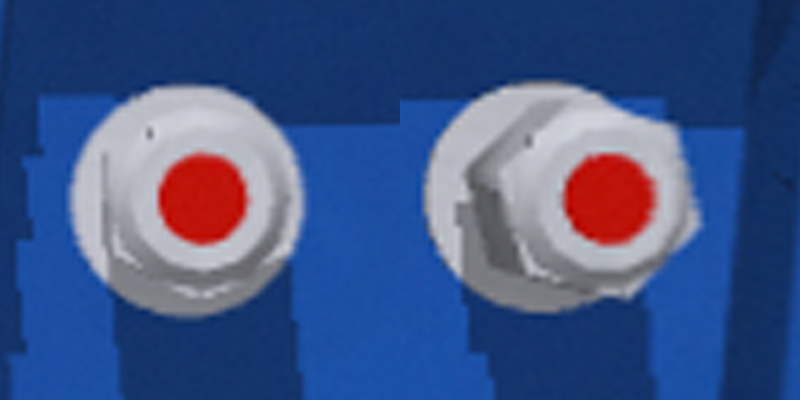

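In the rectified view, the corners of head b point to about -14° mod 60 and those of head a to about -30°. So the screws have already turned about 0.15 and 0.43 rad. Next I go above the driver.

>>> send_rows --linear '[[0,0,-0.05],[0,0,-0.05],[0,0,-0.05],[0.018,0.05,0],[0.018,0.05,0],[0.018,0.05,0],[0.018,0.05,0],[0.018,0.05,0]]' --twist '[[0,0,0],[0,0,0],[0,0,0],[0,0,0],[0,0,0],[0,0,0],[0,0,0],[0,0,0]]' --gripper '[100,100,100,100,100,100,100,100]'

```text
time: 6.8
ee_pos: [0.5585, 0.2396, 0.3028]
tcp_rot: [179.9, 0.2, -180.0]
wrist_force: [0.8, 0.1, 0.2]
opening: 0.0852
grasp_force: 0.0
```

>>> send_rows --linear '[[0,0,0],[0,0,0],[0,0,0]]' --twist '[[0,0,0],[0,0,0],[0,0,0]]' --gripper '[100,100,100]'

```text
time: 7.18
ee_pos: [0.5601, 0.2372, 0.3011]
tcp_rot: [180.0, 0.1, 179.9]
wrist_force: [-0.7, -0.5, -0.1]
opening: 0.0853
grasp_force: 0.0
```

Run:
```python
from h import *
im,o=snap('wrist','w4');print(o['ee_pos'],o['tcp_rot'])
for b in blobs(im,(8,140,60),(20,255,255),60)[0]:
    print([round(float(x),1) for x in b[:3]],b[3],plane('wrist',b[1],b[2],.133,o).round(4))
u,v=proj('wrist',[.534,.237,.1],o).astype(int);print(u,v)
u=max(u,100);v=max(v,75)
cv2.imwrite('pics/w4c.png',cv2.resize(im[:,:,::-1][v-75:v+75,u-100:u+100],(800,600),interpolation=cv2.INTER_CUBIC));print('origin',u-100,v-75)
```

```text
[0.56006892 0.23719287 0.3010959 ] [1.79981844e+02 6.34783612e-02 1.79931530e+02]
[380.0, 289.9, 169.3] (275, 155, 32, 37) [0.5332 0.2478 0.133 ]
278 165
origin 178 90
```

View pics/w4c.png

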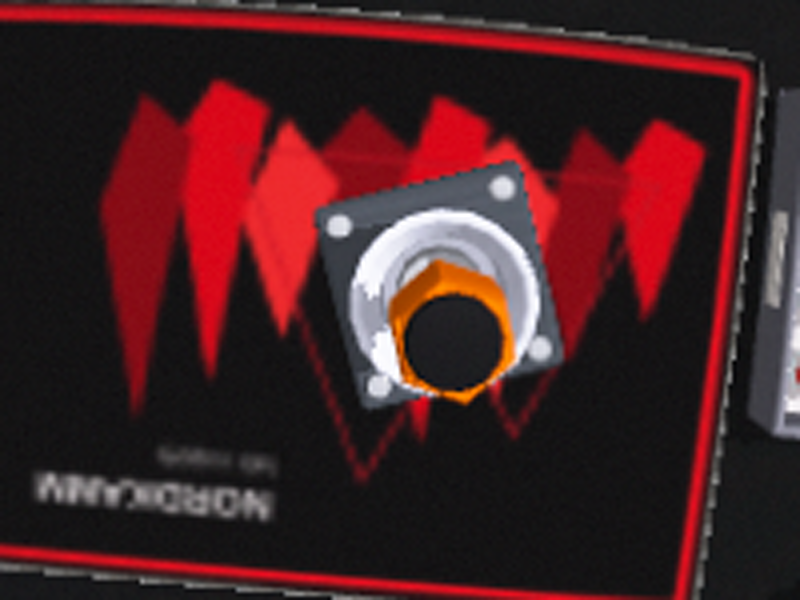

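The close crop shows the driver upright in its holder: black cap centre at crop (452,342), handle corners near +5 to 8° mod 60, holder foot bolts at (339,225), (503,187), (540,349) and (378,386).

Run:
```python
from h import *
o=dict(ee_pos=[.56007,.23719,.3011],tcp_rot=[179.98,.063,179.93])
f=lambda x,y,z:plane('wrist',178+x/4,90+y/4,z,o).round(4)
print('cap',f(452,342,.133));B=np.array([f(x,y,.008) for x,y in((339,225),(503,187),(540,349),(378,386))]);print('seat',B.mean(0),B.tolist())
t=cv2.imread('pics/top0.png')[:,:,::-1]
for b in blobs(t,(8,140,60),(20,255,255),4)[0]:print('top',b[:3],plane('top',b[1],b[2],.12).round(4))
```

```text
cap [0.5389 0.2488 0.133 ]
seat [0.5398  0.24965 0.008  ] [[0.5195, 0.217, 0.008], [0.5071, 0.2698, 0.008], [0.5601, 0.2825, 0.008], [0.5725, 0.2293, 0.008]]
top (66, np.float64(417.0), np.float64(182.16666666666666)) [ 0.6646 -0.3798  0.12  ]
top (25, np.float64(225.48), np.float64(225.24)) [0.5344 0.2431 0.12  ]
```

>>> send_rows --linear '[[0.021,0.012,0.03],[0,0,0.04],[0,0,0.04],[0,0,0.04],[0,0,0.03],[0,0,0.022],[0,0,0],[0,0,0]]' --twist '[[0,0,-0.5],[0,0,0],[0,0,0],[0,0,0],[0,0,0],[0,0,0],[0,0,0],[0,0,0]]' --gripper '[100,100,100,100,100,100,100,100]'

```text
time: 8.22
ee_pos: [0.5394, 0.2499, 0.0995]
tcp_rot: [180.0, 0.1, -175.0]
wrist_force: [0.1, 0.3, -0.6]
opening: 0.0852
grasp_force: 0.0
```

Run:
```python
from h import *
im,o=snap('wrist','w5');print(o['ee_pos'],o['tcp_rot'],o['q'][5])
c=proj('wrist',o['ee_pos'],o);print('tcp px',c)
cv2.imwrite('pics/w5c.png',cv2.resize(im[:,:,::-1][120:420,80:480],(800,600)))
for b in blobs(im,(8,140,60),(20,255,255),60)[0]:print(b)
```

```text
[0.53937368 0.24991625 0.09949308] [ 1.79977122e+02  6.72683427e-02 -1.75040426e+02] 19.901468714036355
tcp px [278.10493208 281.12069233]
(4010, np.float64(275.57007481296756), np.float64(275.5576059850374), (236, 234, 80, 106))
```

View pics/w5c.png

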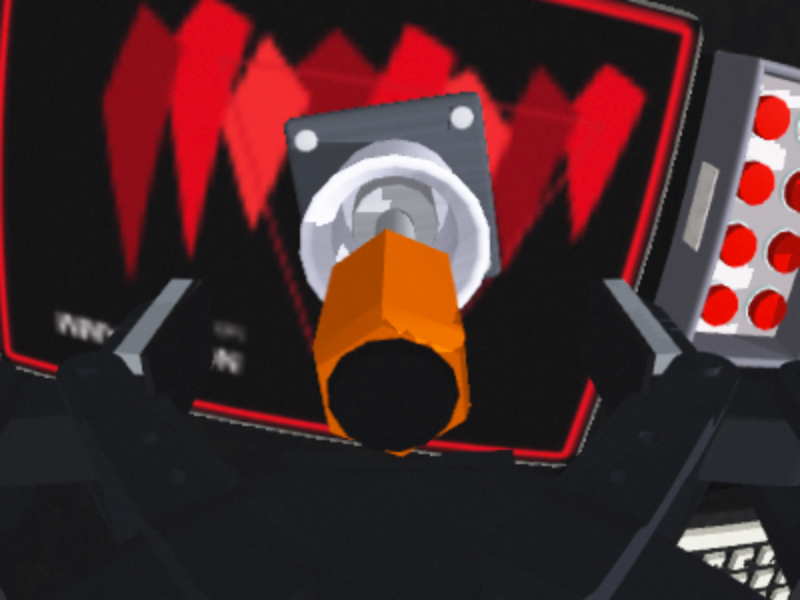

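The driver handle sits centred between the open pads, with the cap at crop (398,395) and a corner facing the camera. I close and lift.

>>> send_rows --linear '[[0,0,0],[0,0,0],[0,0,0],[0,0,0],[0,0,0],[0,0,0],[0,0,0],[0,0,0]]' --twist '[[0,0,0],[0,0,0],[0,0,0],[0,0,0],[0,0,0],[0,0,0],[0,0,0],[0,0,0]]' --gripper '[10,10,10,10,10,10,10,10]' --grip_force 70

```text
time: 9.28
ee_pos: [0.5389, 0.2502, 0.0987]
tcp_rot: [-180.0, 0.0, -175.0]
wrist_force: [0.2, -1.5, 5.9]
opening: 0.0278
grasp_force: 69.0
```

>>> send_rows --linear '[[0,0,-0.01],[0,0,-0.03],[0,0,-0.04],[0,0,-0.04],[0,0,-0.03],[0,0,0],[0,0,0],[0,0,0]]' --twist '[[0,0,0],[0,0,0],[0,0,0],[0,0,0],[0,0,0],[0,0,0],[0,0,0],[0,0,0]]' --gripper '[10,10,10,10,10,10,10,10]'

```text
time: 10.28
ee_pos: [0.5383, 0.2501, 0.2466]
tcp_rot: [-180.0, -0.1, -175.0]
wrist_force: [-0.4, -0.5, -0.8]
opening: 0.0281
grasp_force: 69.0
```

Run:
```python
from h import *
im,o=snap('wrist','w6');print(o['ee_pos'],o['tcp_rot'],o['opening'],o['grasp_force'])
cv2.imwrite('pics/w6c.png',cv2.resize(im[:,:,::-1][150:375,130:430],(800,600)))
# expected pixels, driver axis = tool axis: cap at 24mm behind TCP+5 , mouth 90 mm ahead
T=wristcam(o);A=rot(o['tcp_rot'])
for n,l in(('cap',-.034),('handle bottom',.02),('mouth',.090)):
    p=proj('wrist',o['ee_pos']+A@[0,0,l],o);print(n,p,(p-[130,150])*8/3)
```

```text
[0.53831181 0.25012606 0.24659014] [-1.79957760e+02 -1.38890160e-01 -1.74987795e+02] 0.028086570183479802 68.95142197608948
cap [277.88713767 325.22388734] [394.36570045 467.26369958]
handle bottom [278.19690877 262.77107693] [395.19175673 300.72287181]
mouth [278.39869559 222.12288907] [395.7298549  192.32770418]
```

View pics/w6c.png

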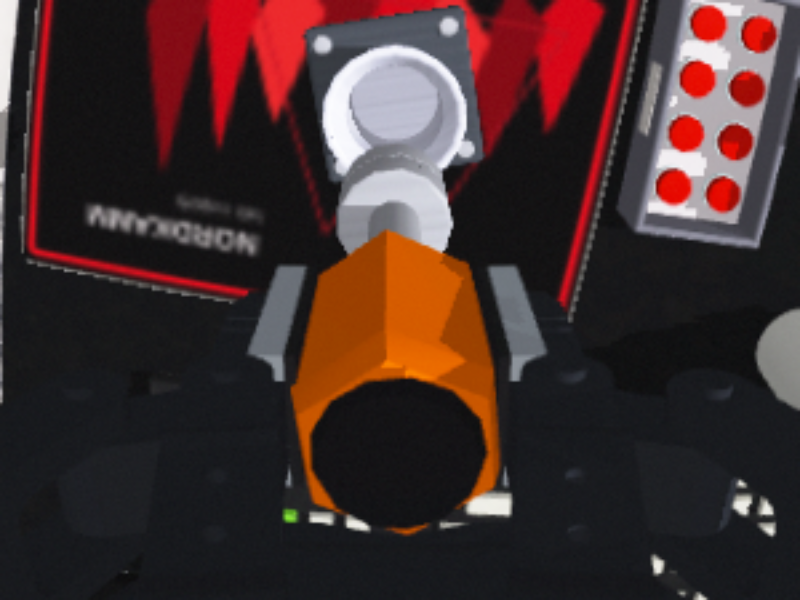

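Run:
```python
from h import *
im=cv2.imread('pics/w6.png')[:,:,::-1]
o=dict(ee_pos=np.array([.53831,.25013,.24659]),tcp_rot=[-179.958,-.139,-174.988]);A=rot(o['tcp_rot'])
hsv=cv2.cvtColor(im,cv2.COLOR_RGB2HSV)
# black cap: dark blob enclosed by orange; fit ellipse
m=(hsv[...,2]<40).astype(np.uint8)*255;roi=np.zeros_like(m);roi[285:350,235:325]=255
org=cv2.inRange(hsv,(8,140,60),(20,255,255))
ys,xs=np.nonzero(org);print('orange bbox',xs.min(),xs.max(),ys.min(),ys.max())
n,l,s,c=cv2.connectedComponentsWithStats(m&roi&cv2.fillPoly(np.zeros_like(m),[cv2.convexHull(np.column_stack([xs,ys]).astype(np.int32))],255))
i=1+s[1:,4].argmax();cn=max(cv2.findContours((l==i).astype(np.uint8),0,1)[0],key=len);print('cap ellipse',cv2.fitEllipse(cn))
def pr(x,y,z,H0=True):return proj('wrist',o['ee_pos']+A@[x,y,z],o).round(1)
for t in range(0,360,60):print('cap rim',t,pr(.0115*np.cos(np.radians(t)),.0115*np.sin(np.radians(t)),-.0343))
print('hbottom corner',pr(.01617,0,.0197),'x-1.5mm',pr(.01467,0,.0197))
print('mouth far',pr(.015,0,.090),'mouth -y/+y',pr(0,-.015,.09),pr(0,.015,.09))
g=cv2.cvtColor(im,cv2.COLOR_RGB2GRAY)
print('col278',[(v,im[v,278].tolist()) for v in range(192,242,2)])
print('row228',[(u,im[228,u].tolist()) for u in list(range(252,264,2))+list(range(292,304,2))])
```

```text
orange bbox 239 317 236 350
cap ellipse ((278.88275146484375, 319.40850830078125), (54.86549758911133, 63.96608352661133), 90.7084732055664)
cap rim 0 [277.9 297.4]
cap rim 60 [307.4 311.7]
cap rim 120 [306.  338.4]
cap rim 180 [277.9 350.9]
cap rim 240 [249.8 338.4]
cap rim 300 [248.4 311.7]
hbottom corner [278.2 232.1] x-1.5mm [278.2 235.1]
mouth far [278.4 201.3] mouth -y/+y [257.  222.1] [299.8 222.1]
col278 [(192, [188, 190, 207]), (194, [191, 191, 209]), (196, [191, 192, 210]), (198, [188, 189, 206]), (200, [192, 193, 209]), (202, [166, 165, 182]), (204, [118, 116, 126]), (206, [120, 121, 128]), (208, [136, 138, 147]), (210, [116, 118, 125]), (212, [124, 126, 134]), (214, [215, 215, 226]), (216, [208, 211, 219]), (218, [203, 206, 214]), (220, [206, 206, 217]), (222, [211, 211, 221]), (224, [211, 212, 222]), (226, [124, 125, 132]), (228, [119, 119, 127]), (230, [120, 118, 128]), (232, [120, 119, 128]), (234, [119, 118, 126]), (236, [117, 117, 125]), (238, [210, 90, 0]), (240, [213, 92, 0])]
row228 [(252, [19, 19, 20]), (254, [23, 21, 22]), (256, [83, 83, 89]), (258, [142, 143, 152]), (260, [143, 144, 152]), (262, [146, 145, 152]), (292, [205, 208, 219]), (294, [207, 209, 220]), (296, [211, 212, 220]), (298, [196, 199, 207]), (300, [20, 18, 21]), (302, [19, 18, 19])]
```

>>> send_rows --linear '[[-0.007,-0.044,0],[-0.007,-0.044,0],[-0.007,-0.044,0],[-0.007,-0.044,0],[-0.007,-0.044,0],[-0.006,-0.044,0],[0,0,0],[0,0,0]]' --twist '[[0,0,0],[0,0,0],[0,0,0],[0,0,0],[0,0,0],[0,0,0],[0,0,-0.9],[0,0,-0.9]]' --gripper '[10,10,10,10,10,10,10,10]'

```text
time: 11.32
ee_pos: [0.6025, -0.01, 0.2473]
tcp_rot: [180.0, -0.1, -156.8]
wrist_force: [0.3, -0.6, -2.1]
opening: 0.028
grasp_force: 69.3
```

>>> send_rows --linear '[[0,0,0],[0,0,0.02],[0,0,0.02],[0,0,0],[0,0,0],[0,0,0]]' --twist '[[0,0,-0.7],[0,0,0],[0,0,0],[0,0,0],[0,0,0],[0,0,0]]' --gripper '[10,10,10,10,10,10]'

```text
time: 12.08
ee_pos: [0.6029, -0.0091, 0.2092]
tcp_rot: [-180.0, 0.1, -150.0]
wrist_force: [0.7, -0.1, -1.4]
opening: 0.0278
grasp_force: 69.3
```

```bash
cat >> h.py <<'E'
def to(P,yaw):
    "tool-frame delta to target, before turning; twist z units"
    o=bot.get_obs();A=rot(o['tcp_rot']);d=A.T@(np.array(P)-o['ee_pos']);dy=(yaw-o['tcp_rot'][2]+180)%360-180
    print('t %.2f pos'%o['time'],o['ee_pos'].round(4),'rot',o['tcp_rot'].round(2),'F',o['wrist_force'].round(1),'Tq',o['torque'].round(2),'open %.4f gf %.0f q6 %.0f'%(o['opening'],o['grasp_force'],o['q'][5]))
    print('tool delta',d.round(4),'twist',round(-dy/10,2));return d
E
python3 - <<'E'
from h import *
to([.6024,-.0092,.176],210)
im,o=snap('wrist','w7');s,_=snap('scene','s7')
u,v=proj('scene',[.6024,-.0092,.11]).astype(int);print(u,v)
a=cv2.resize(s[:,:,::-1][v-60:v+40,u-60:u+60],(480,400),interpolation=cv2.INTER_CUBIC)
b=cv2.resize(im[:,:,::-1][100:350,150:400],(320,320));b=np.vstack([b,np.zeros((80,320,3),np.uint8)])
cv2.imwrite('pics/c7.png',np.hstack([a,b]))
E
```

```text
t 12.07 pos [ 0.6029 -0.0091  0.2092] rot [-1.7996e+02  6.0000e-02 -1.4999e+02] F [ 0.7 -0.1 -1.4] Tq [0.02 0.   0.03] open 0.0278 gf 69 q6 -31
tool delta [0.0005 0.0002 0.0332] twist 0.0
286 198
```

View pics/c7.png

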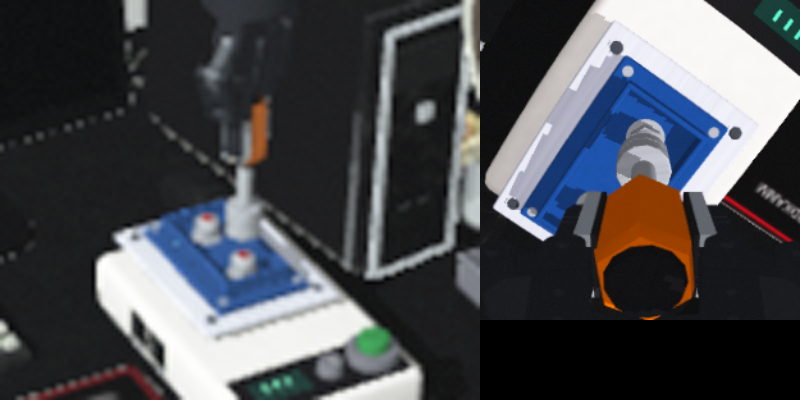

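The scene crop shows the driver hanging vertical just above the near screw, between it and the far one in projection as expected. I descend gently.

>>> send_rows --linear '[[0,0,0.01],[0,0,0.01],[0,0,0.003],[0,0,0.003],[0,0,0],[0,0,0]]' --twist '[[0,0,0],[0,0,0],[0,0,0],[0,0,0],[0,0,0],[0,0,0]]' --gripper '[10,10,10,10,10,10]'

```text
time: 12.92
ee_pos: [0.6025, -0.009, 0.1823]
tcp_rot: [180.0, -0.0, -150.0]
wrist_force: [-1.2, 1.0, -2.4]
opening: 0.0282
grasp_force: 69.1
```

```bash
python3 -c "
from h import *
to([.6024,-.0092,.176],210)"
```

```text
t 12.93 pos [ 0.6025 -0.009   0.1823] rot [ 1.7998e+02 -1.0000e-02 -1.4998e+02] F [-1.2  1.  -2.4] Tq [0.29 0.39 0.04] open 0.0282 gf 69 q6 -31
tool delta [ 0.0002 -0.0001  0.0063] twist 0.0
```

>>> send_rows --linear '[[0.0002,0.0005,0.002],[0,0,0.002],[0,0,0.002],[0,0,0],[0,0,0]]' --twist '[[0,0,0],[0,0,0],[0,0,0],[0,0,0],[0,0,0]]' --gripper '[10,10,10,10,10]'

```text
time: 13.55
ee_pos: [0.6022, -0.0089, 0.1762]
tcp_rot: [-180.0, -0.0, -150.0]
wrist_force: [-0.2, -0.0, -1.4]
opening: 0.0277
grasp_force: 69.3
```

```bash
python3 -c "
from h import *
to([.6024,-.0092,.176],210)"
```

```text
t 13.55 pos [ 0.6022 -0.0089  0.1762] rot [-180.     -0.   -149.99] F [-0.2 -0.  -1.4] Tq [-0.    0.07 -0.01] open 0.0277 gf 69 q6 -31
tool delta [ 0.     -0.0004  0.0002] twist 0.0
```

>>> send_rows --linear '[[0,0,0.001],[0,0,0],[0,0,0],[0,0,0],[0,0,0],[0,0,0],[0,0,0],[0,0,0]]' --twist '[[0,0,0],[0,0,0],[0,0,0],[0,0,0],[0,0,0],[0,0,0],[0,0,0],[0,0,0]]' --gripper '[10,10,10,45,45,45,45,45]'

```text
time: 14.55
ee_pos: [0.6022, -0.0088, 0.1753]
tcp_rot: [180.0, 0.0, -150.0]
wrist_force: [0.5, 0.2, 0.6]
opening: 0.0382
grasp_force: 0.0
```

Run:
```python
from h import *
to([.6024,-.0092,.176],210)
im,o=snap('wrist','w8')
cv2.imwrite('pics/w8c.png',cv2.resize(im[:,:,::-1][150:375,130:430],(800,600)))
```

```text
t 14.55 pos [ 0.6022 -0.0088  0.1753] rot [ 180.      0.   -149.99] F [0.5 0.2 0.6] Tq [0.02 0.03 0.04] open 0.0382 gf 0 q6 -31
tool delta [ 0.     -0.0004 -0.0007] twist 0.0
```

View pics/w8c.png

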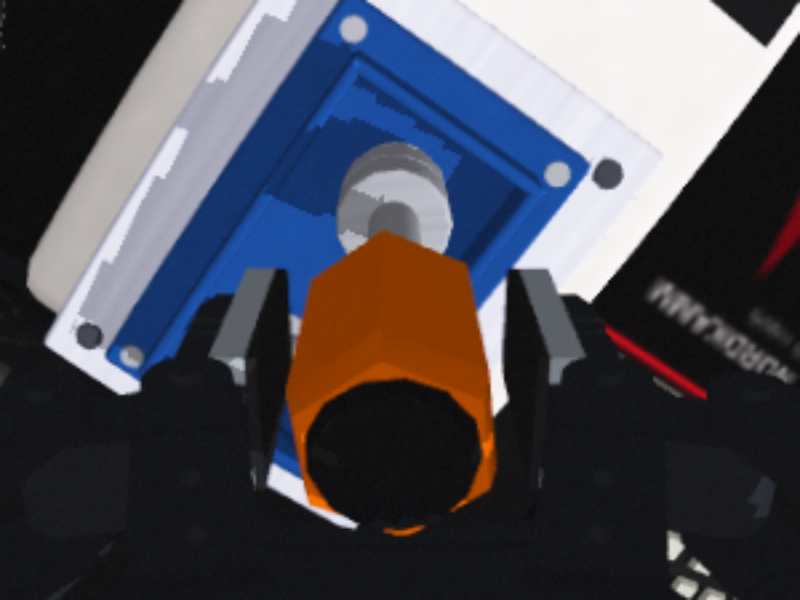

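The released driver stands squared on the screw, with its pose in the image unchanged (cap at crop (393,452)). I regrip and turn clockwise while following the sink.

>>> send_rows --linear '[[0,0,0],[0,0,0],[0,0,0],[0,0,0],[0,0,0.0003],[0,0,0.0003],[0,0,0.0003],[0,0,0.0003]]' --twist '[[0,0,0],[0,0,0],[0,0,0],[0,0,0],[0,0,0.9],[0,0,0.9],[0,0,0.9],[0,0,0.9]]' --gripper '[10,10,10,10,10,10,10,10]'

```text
time: 15.6
ee_pos: [0.6024, -0.0087, 0.1748]
tcp_rot: [180.0, 0.1, 173.7]
wrist_force: [-0.0, -0.1, 4.7]
opening: 0.028
grasp_force: 70.1
```

>>> send_rows --linear '[[0,0,0.0003],[0,0,0.0003],[0,0,0.0003],[0,0,0.0003],[0,0,0.0003],[0,0,0.0003],[0,0,0.0003],[0,0,0.0003]]' --twist '[[0,0,0.9],[0,0,0.9],[0,0,0.9],[0,0,0.9],[0,0,0.9],[0,0,0.9],[0,0,0.9],[0,0,0.9]]' --gripper '[10,10,10,10,10,10,10,10]'

```text
time: 16.6
ee_pos: [0.6027, -0.0088, 0.1723]
tcp_rot: [179.9, 0.0, 101.7]
wrist_force: [0.5, -1.1, 4.7]
opening: 0.0279
grasp_force: 69.8
```

```bash
python3 -c "
from h import *
to([.6024,-.0092,.171],63)"
```

```text
t 16.60 pos [ 0.6027 -0.0088  0.1723] rot [1.7991e+02 3.0000e-02 1.0172e+02] F [ 0.5 -1.1  4.7] Tq [-0.25 -0.28  0.1 ] open 0.0279 gf 70 q6 77
tool delta [-0.0003 -0.0003  0.0013] twist 3.87
```

>>> send_rows --linear '[[0,0,0.0003],[0,0,0.0003],[0,0,0.0003],[0,0,0.0002],[0,0,0]]' --twist '[[0,0,0.9],[0,0,0.9],[0,0,0.9],[0,0,0.5],[0,0,0]]' --gripper '[10,10,10,10,10]'

```text
time: 17.23
ee_pos: [0.6027, -0.0091, 0.1711]
tcp_rot: [179.9, -0.0, 70.0]
wrist_force: [2.2, -2.3, 3.7]
opening: 0.0278
grasp_force: 68.7
```

```bash
python3 -c "
from h import *
to([.6024,-.0092,.171],63)"
```

```text
t 17.23 pos [ 0.6027 -0.0091  0.1711] rot [179.91  -0.    70.04] F [ 2.2 -2.3  3.7] Tq [-0.56 -0.58 -0.1 ] open 0.0278 gf 69 q6 109
tool delta [-0.0002 -0.0002  0.0001] twist 0.7
```

>>> send_rows --linear '[[0,0,0.0002],[0,0,0],[0,0,0]]' --twist '[[0,0,0.5],[0,0,0],[0,0,0]]' --gripper '[10,10,10]'

```text
time: 17.6
ee_pos: [0.6027, -0.0091, 0.171]
tcp_rot: [179.9, -0.0, 65.1]
wrist_force: [2.1, -2.0, 4.9]
opening: 0.0277
grasp_force: 68.8
```

```bash
python3 -c "
from h import *
to([.6024,-.0092,.171],63)"
```

```text
t 17.60 pos [ 0.6027 -0.0091  0.171 ] rot [ 1.7991e+02 -1.0000e-02  6.5140e+01] F [ 2.1 -2.   4.9] Tq [-0.73 -0.53 -0.06] open 0.0277 gf 69 q6 114
tool delta [-0.0002 -0.0002 -0.    ] twist 0.21
```

>>> send_rows --linear '[[0,0,0.0001],[0,0,0],[0,0,0]]' --twist '[[0,0,0.4],[0,0,0],[0,0,0]]' --gripper '[10,10,10]'

```text
time: 17.98
ee_pos: [0.6026, -0.0091, 0.1708]
tcp_rot: [179.9, -0.0, 61.1]
wrist_force: [2.4, -2.9, 5.7]
opening: 0.0277
grasp_force: 68.9
```

```bash
python3 -c "
from h import *
to([.6024,-.0092,.171],63)"
```

```text
t 17.98 pos [ 0.6026 -0.0091  0.1708] rot [ 1.7992e+02 -1.0000e-02  6.1140e+01] F [ 2.4 -2.9  5.7] Tq [-0.73 -0.58 -0.07] open 0.0277 gf 69 q6 118
tool delta [-0.0002 -0.0001 -0.0002] twist -0.19
```

>>> send_rows --linear '[[0,0,0],[0,0,0],[0,0,0]]' --twist '[[0,0,0.5],[0,0,0],[0,0,0]]' --gripper '[10,10,10]'

```text
time: 18.35
ee_pos: [0.6026, -0.0091, 0.1706]
tcp_rot: [179.9, -0.0, 56.2]
wrist_force: [2.8, -3.2, 4.9]
opening: 0.028
grasp_force: 68.8
```

```bash
python3 -c "
from h import *
to([.6024,-.0092,.171],63)"
```

```text
t 18.35 pos [ 0.6026 -0.0091  0.1706] rot [ 1.7993e+02 -1.0000e-02  5.6170e+01] F [ 2.8 -3.2  4.9] Tq [-1.06 -0.76 -0.04] open 0.0280 gf 69 q6 123
tool delta [-0.0002 -0.0001 -0.0004] twist -0.68
```

>>> send_rows --linear '[[0,0,0],[0,0,0],[0,0,0]]' --twist '[[0,0,0.5],[0,0,0],[0,0,0]]' --gripper '[10,10,10]'

```text
time: 18.73
ee_pos: [0.6025, -0.0091, 0.1705]
tcp_rot: [179.9, -0.0, 51.2]
wrist_force: [3.3, -3.1, 4.2]
opening: 0.0276
grasp_force: 68.8
```

```bash
python3 -c "
from h import *
to([.6024,-.0092,.171],63)"
```

```text
t 18.73 pos [ 0.6025 -0.0091  0.1705] rot [179.94  -0.    51.2 ] F [ 3.3 -3.1  4.2] Tq [-1.1  -0.84 -0.02] open 0.0276 gf 69 q6 128
tool delta [-0.0001 -0.     -0.0005] twist -1.18
```

>>> send_rows --linear '[[0,0,0],[0,0,0],[0,0,0]]' --twist '[[0,0,0.4],[0,0,0],[0,0,0]]' --gripper '[10,10,10]'

```text
time: 19.1
ee_pos: [0.6025, -0.0091, 0.1704]
tcp_rot: [179.9, 0.0, 47.2]
wrist_force: [2.6, -4.7, 3.7]
opening: 0.0276
grasp_force: 68.9
```

```bash
python3 -c "
from h import *
to([.6024,-.0092,.171],63)"
```

```text
t 19.10 pos [ 0.6025 -0.0091  0.1704] rot [1.7995e+02 1.0000e-02 4.7200e+01] F [ 2.6 -4.7  3.7] Tq [-1.21 -0.87 -0.06] open 0.0276 gf 69 q6 132
tool delta [-0.0001 -0.     -0.0006] twist -1.58
```

>>> send_rows --linear '[[0,0.0003,0],[0,0,0],[0,0,0]]' --twist '[[0,0,0.5],[0,0,0],[0,0,0]]' --gripper '[10,10,10]'

```text
time: 19.48
ee_pos: [0.6025, -0.0092, 0.1703]
tcp_rot: [180.0, 0.0, 42.2]
wrist_force: [2.9, -4.4, 5.2]
opening: 0.028
grasp_force: 69.9
```

```bash
python3 -c "
from h import *
to([.6024,-.0092,.171],63)"
```

```text
t 19.48 pos [ 0.6025 -0.0092  0.1703] rot [1.7997e+02 1.0000e-02 4.2200e+01] F [ 2.9 -4.4  5.2] Tq [-1.28 -0.8   0.08] open 0.0280 gf 70 q6 137
tool delta [-0.0001 -0.0001 -0.0007] twist -2.08
```

>>> send_rows --linear '[[0,0,0],[0,0,0],[0,0,0]]' --twist '[[0,0,0.5],[0,0,0],[0,0,0]]' --gripper '[10,10,10]'

```text
time: 19.85
ee_pos: [0.6025, -0.0092, 0.1703]
tcp_rot: [180.0, 0.0, 37.2]
wrist_force: [2.4, -4.6, 3.1]
opening: 0.0277
grasp_force: 70.5
```

```bash
python3 -c "
from h import *
to([.6024,-.0092,.171],63)"
```

```text
t 19.85 pos [ 0.6025 -0.0092  0.1703] rot [1.7997e+02 2.0000e-02 3.7190e+01] F [ 2.4 -4.6  3.1] Tq [-1.29 -0.69  0.2 ] open 0.0277 gf 70 q6 142
tool delta [-0.     -0.     -0.0007] twist -2.58
```

>>> send_rows --linear '[[0,0,0],[0,0,0],[0,0,0]]' --twist '[[0,0,0.5],[0,0,0],[0,0,0]]' --gripper '[10,10,10]'

```text
time: 20.23
ee_pos: [0.6024, -0.0093, 0.1703]
tcp_rot: [180.0, 0.0, 32.2]
wrist_force: [2.5, -3.7, 3.7]
opening: 0.0275
grasp_force: 70.5
```

```bash
python3 -c "
from h import *
to([.6024,-.0092,.171],63)"
```

```text
t 20.23 pos [ 0.6024 -0.0093  0.1703] rot [1.7997e+02 2.0000e-02 3.2180e+01] F [ 2.5 -3.7  3.7] Tq [-1.34 -0.64  0.19] open 0.0275 gf 70 q6 147
tool delta [ 0.     -0.0001 -0.0007] twist -3.08
```

Sinking has stopped at TCP z 0.1703. I look at the handle to see whether it is turning in the pads.

Run:
```python
from h import *
im,o=snap('wrist','w9')
cv2.imwrite('pics/w9c.png',cv2.resize(im[:,:,::-1][150:375,130:430],(800,600)))
```

```text
(no output)
```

View pics/w9c.png

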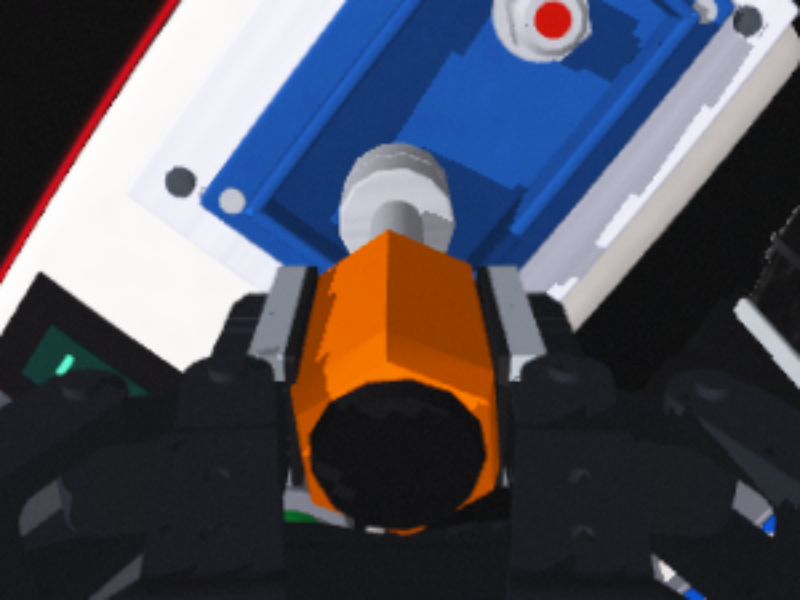

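>>> send_rows --linear '[[0,0,0],[0,0,0],[0,0,0],[0,0,0],[0,0,0]]' --twist '[[0,0,0.6],[0,0,0],[0,0,0],[0,0,0],[0,0,0]]' --gripper '[10,10,10,10,10]'

```text
time: 20.9
ee_pos: [0.6024, -0.0093, 0.1704]
tcp_rot: [180.0, 0.0, 26.2]
wrist_force: [1.2, -5.6, 4.4]
opening: 0.0279
grasp_force: 69.8
```

```bash
python3 -c "
from h import *
to([.6024,-.0092,.171],63)"
```

```text
t 20.90 pos [ 0.6024 -0.0093  0.1704] rot [1.7997e+02 1.0000e-02 2.6160e+01] F [ 1.2 -5.6  4.4] Tq [-1.29 -0.57 -0.15] open 0.0279 gf 70 q6 153
tool delta [ 0.     -0.0001 -0.0006] twist -3.68
```

>>> send_rows --linear '[[0,0,0],[0,0,0],[0,0,0],[0,0,0],[0,0,0]]' --twist '[[0,0,0],[0,0,0],[0,0,0],[0,0,0],[0,0,0]]' --gripper '[45,45,45,45,45]'

```text
time: 21.52
ee_pos: [0.6024, -0.0089, 0.1702]
tcp_rot: [-180.0, 0.0, 26.0]
wrist_force: [0.3, -0.3, 0.4]
opening: 0.0383
grasp_force: 0.0
```

Run:
```python
from h import *
to([.6024,-.0092,.171],63)
im,o=snap('wrist','w10')
cv2.imwrite('pics/w10c.png',cv2.resize(im[:,:,::-1][150:375,130:430],(400,300)))
```

```text
t 21.52 pos [ 0.6024 -0.0089  0.1702] rot [-1.7999e+02  1.0000e-02  2.6020e+01] F [ 0.3 -0.3  0.4] Tq [-0.    0.03  0.02] open 0.0383 gf 0 q6 153
tool delta [-0.0001  0.0002 -0.0008] twist -3.7
```

View pics/w10c.png

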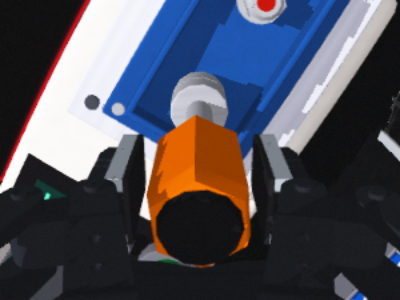

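The crop shows the handle standing free and nearly unrotated between the opened pads. To save pictures, I check the handle angle numerically.

Run:
```python
from h import *
for n in('w6','w7','w8','w9','w10'):
    im=cv2.imread(f'pics/{n}.png')[:,:,::-1]
    bb,m=blobs(im,(6,140,50),(22,255,255),500)
    cn=max(cv2.findContours(m,0,1)[0],key=cv2.contourArea)
    h=cv2.convexHull(cn);p=cv2.approxPolyDP(h,2.0,True)[:,0]
    print(n,sorted(map(tuple,p.tolist()),key=lambda t:t[1]))
```

```text
w6 [(275, 236), (305, 248), (249, 253), (315, 288), (239, 294), (317, 325), (315, 332), (246, 336), (302, 340), (257, 342)]
w7 [(275, 236), (305, 250), (249, 253), (315, 288), (239, 294), (317, 325), (315, 332), (246, 337), (302, 340), (260, 343)]
w8 [(274, 236), (303, 248), (249, 253), (246, 258), (313, 291), (237, 294), (316, 325), (314, 332), (247, 339), (300, 341), (256, 342)]
w9 [(276, 236), (306, 250), (249, 254), (315, 289), (239, 294), (317, 324), (315, 332), (247, 338), (303, 340), (257, 342)]
w10 [(277, 236), (307, 250), (249, 255), (240, 293), (316, 294), (317, 328), (314, 335), (247, 337), (303, 341), (255, 341)]
```

>>> send_rows --linear '[[0,0,0],[0,0,0],[0,0,0],[0,0,0],[0,0,0]]' --twist '[[0,0,0],[0,0,0],[0,0,0],[0,0,0],[0,0,0]]' --gripper '[10,10,10,10,10]' --grip_force 100

```text
time: 22.2
ee_pos: [0.6025, -0.0091, 0.1705]
tcp_rot: [180.0, -0.0, 26.0]
wrist_force: [-0.3, -1.1, 4.2]
opening: 0.0275
grasp_force: 98.5
```

```bash
python3 -c "
from h import *
to([.6024,-.0092,.171],26)"
```

```text
t 22.20 pos [ 0.6025 -0.0091  0.1705] rot [ 1.7998e+02 -2.0000e-02  2.6010e+01] F [-0.3 -1.1  4.2] Tq [-0.27  0.1  -0.  ] open 0.0275 gf 99 q6 153
tool delta [-0.0002  0.     -0.0005] twist 0.0
```

>>> send_rows --linear '[[0,0,0]]' --twist '[[0,0,0.5]]' --gripper '[10]'

```text
time: 22.32
ee_pos: [0.6025, -0.0091, 0.1705]
tcp_rot: [180.0, -0.0, 20.9]
wrist_force: [-0.9, -1.5, 4.7]
opening: 0.0273
grasp_force: 99.0
```

```bash
python3 -c "
from h import *
to([.6024,-.0092,.171],21)"
```

```text
t 22.32 pos [ 0.6025 -0.0091  0.1705] rot [ 1.7998e+02 -1.0000e-02  2.0910e+01] F [-0.9 -1.5  4.7] Tq [-0.27  0.08 -0.03] open 0.0273 gf 99 q6 158
tool delta [-0.0001  0.     -0.0005] twist -0.01
```

>>> send_rows --linear '[[0,0,0]]' --twist '[[0,0,0.5]]' --gripper '[10]'

```text
time: 22.45
ee_pos: [0.6025, -0.0091, 0.1705]
tcp_rot: [180.0, -0.0, 15.8]
wrist_force: [-0.8, -1.0, 4.6]
opening: 0.0269
grasp_force: 100.1
```

```bash
python3 -c "
from h import *
to([.6024,-.0092,.171],16)"
```

```text
t 22.45 pos [ 0.6025 -0.0091  0.1705] rot [ 1.7998e+02 -2.0000e-02  1.5850e+01] F [-0.8 -1.   4.6] Tq [-0.3   0.17  0.1 ] open 0.0269 gf 100 q6 163
tool delta [-0.0001  0.0001 -0.0005] twist -0.02
```

>>> send_rows --linear '[[0,0,0],[0,0,0]]' --twist '[[0,0,0.5],[0,0,0]]' --gripper '[10,10]'

```text
time: 22.7
ee_pos: [0.6025, -0.0091, 0.1705]
tcp_rot: [180.0, -0.0, 11.0]
wrist_force: [-0.8, -1.5, 5.7]
opening: 0.0268
grasp_force: 99.2
```

```bash
python3 -c "
from h import *
to([.6024,-.0092,.171],11)
snap('wrist','w11')"
```

```text
t 22.70 pos [ 0.6025 -0.0091  0.1705] rot [ 1.7999e+02 -2.0000e-02  1.1040e+01] F [-0.8 -1.5  5.7] Tq [-0.34  0.07 -0.01] open 0.0268 gf 99 q6 168
tool delta [-0.0001  0.0001 -0.0005] twist 0.0
```

The readings agree: sinking stopped where home should be (expected TCP z 0.1707, measured 0.1703), and the driver then cammed over the stopped head. Screw a is home. I lift off and go to screw b at yaw 226.

>>> send_rows --linear '[[0,0,-0.005],[0,0,-0.01],[0,0,-0.02],[0,0,-0.005],[0,0,0],[0,0,0],[0,0,0],[0,0,0]]' --twist '[[0,0,0],[0,0,0],[0,0,0],[0,0,0],[0,0,-1.05],[0,0,-1.05],[0,0,-1.05],[0,0,-1.05]]' --gripper '[10,10,10,10,10,10,10,10]'

```text
time: 23.75
ee_pos: [0.6023, -0.0089, 0.2099]
tcp_rot: [-180.0, 0.0, 53.4]
wrist_force: [0.2, 0.0, -2.5]
opening: 0.0272
grasp_force: 99.1
```

>>> send_rows --linear '[[0,0,0],[0,0,0],[0,0,0],[0,0,0],[0,0,0],[0,0,0],[0,0,0],[0,0,0]]' --twist '[[0,0,-1.05],[0,0,-1.05],[0,0,-1.05],[0,0,-1.05],[0,0,-1.05],[0,0,-1.05],[0,0,-1.05],[0,0,-1.05]]' --gripper '[10,10,10,10,10,10,10,10]'

```text
time: 24.75
ee_pos: [0.6023, -0.0089, 0.2099]
tcp_rot: [-180.0, -0.0, 137.4]
wrist_force: [0.4, 0.2, -0.7]
opening: 0.027
grasp_force: 99.1
```

>>> send_rows --linear '[[0,0,0],[0,0,0],[0,0,0],[0,0,0],[0,0,0],[0,0,0],[0,0,0],[0,0,0]]' --twist '[[0,0,-1.05],[0,0,-1.05],[0,0,-1.05],[0,0,-1.05],[0,0,-1.05],[0,0,-1.05],[0,0,-1.05],[0,0,-1.05]]' --gripper '[10,10,10,10,10,10,10,10]'

```text
time: 25.75
ee_pos: [0.6023, -0.0089, 0.2099]
tcp_rot: [180.0, -0.0, -138.6]
wrist_force: [-0.4, -0.7, -1.9]
opening: 0.0271
grasp_force: 99.1
```

>>> send_rows --linear '[[0,0,0],[0,0,0],[0,0,0]]' --twist '[[0,0,-0.5],[0,0,0],[0,0,0]]' --gripper '[10,10,10]'

```text
time: 26.12
ee_pos: [0.6023, -0.009, 0.2101]
tcp_rot: [180.0, -0.0, -134.1]
wrist_force: [0.1, 0.6, -1.8]
opening: 0.0268
grasp_force: 99.2
```

Run:
```python
from h import *
to([.6622,-.0148,.176],226)
im,o=snap('wrist','w12')
for b in blobs(im,(0,150,90),(8,255,255),20)[0]:
    print([round(float(x),1) for x in b[:3]],b[3],[plane('wrist',b[1],b[2],z,o).round(4)[:2].tolist() for z in(.092,.0977)])
```

```text
t 26.12 pos [ 0.6023 -0.009   0.2101] rot [ 1.7998e+02 -1.0000e-02 -1.3409e+02] F [ 0.1  0.6 -1.8] Tq [-0.01 -0.04  0.  ] open 0.0268 gf 99 q6 -47
tool delta [-0.0375 -0.0471  0.0341] twist -0.01
[65.0, 220.0, 257.6] (216, 254, 10, 9) [[0.6658, -0.0146], [0.6633, -0.0156]]
[82.0, 516.6, 338.1] (512, 330, 10, 15) [[0.5079, 0.3003], [0.5091, 0.292]]
[36.0, 505.8, 345.7] (501, 341, 10, 10) [[0.5242, 0.2959], [0.525, 0.2877]]
```

>>> send_rows --linear '[[-0.019,-0.0235,0],[-0.0185,-0.0236,0],[0,0,0],[0,0,0.01],[0,0,0.01],[0,0,0.004],[0,0,0.003],[0,0,0]]' --twist '[[0,0,0],[0,0,0],[0,0,0],[0,0,0],[0,0,0],[0,0,0],[0,0,0],[0,0,0]]' --gripper '[10,10,10,10,10,10,10,10]'

```text
time: 27.18
ee_pos: [0.6622, -0.0147, 0.1833]
tcp_rot: [180.0, 0.0, -134.0]
wrist_force: [-0.1, 0.5, -1.6]
opening: 0.0272
grasp_force: 99.3
```

```bash
python3 -c "
from h import *
to([.6622,-.0148,.176],226)"
```

```text
t 27.18 pos [ 0.6622 -0.0147  0.1833] rot [ 180.      0.   -133.99] F [-0.1  0.5 -1.6] Tq [-0.04  0.03 -0.  ] open 0.0272 gf 99 q6 -47
tool delta [ 0.0001 -0.0001  0.0073] twist 0.0
```

>>> send_rows --linear '[[0,0,0.002],[0,0,0.002],[0,0,0.002],[0,0,0.0015],[0,0,0],[0,0,0]]' --twist '[[0,0,0],[0,0,0],[0,0,0],[0,0,0],[0,0,0],[0,0,0]]' --gripper '[10,10,10,10,10,10]'

```text
time: 27.92
ee_pos: [0.6624, -0.0147, 0.1762]
tcp_rot: [-180.0, 0.0, -134.0]
wrist_force: [-1.0, 0.4, 2.5]
opening: 0.0271
grasp_force: 99.8
```

>>> send_rows --linear '[[0,0,0],[0,0,0],[0,0,0],[0,0,0]]' --twist '[[0,0,0],[0,0,0],[0,0,0],[0,0,0]]' --gripper '[45,45,45,45]'

```text
time: 28.42
ee_pos: [0.6624, -0.0148, 0.1757]
tcp_rot: [180.0, -0.0, -134.0]
wrist_force: [0.6, 0.0, -0.8]
opening: 0.0385
grasp_force: 0.0
```

Run:
```python
from h import *
to([.6622,-.0148,.176],226)
im,o=snap('wrist','w13')
bb,m=blobs(im,(6,140,50),(22,255,255),500)
cn=max(cv2.findContours(m,0,1)[0],key=cv2.contourArea)
p=cv2.approxPolyDP(cv2.convexHull(cn),2.0,True)[:,0]
print(sorted(map(tuple,p.tolist()),key=lambda t:t[1]))
```

```text
t 28.43 pos [ 0.6624 -0.0148  0.1757] rot [ 179.99   -0.   -133.99] F [ 0.6  0.  -0.8] Tq [-0.    0.03 -0.03] open 0.0385 gf 0 q6 -47
tool delta [ 0.0002  0.0001 -0.0003] twist 0.0
[(277, 236), (306, 249), (249, 254), (315, 291), (239, 291), (317, 326), (314, 334), (245, 336), (301, 341), (259, 343)]
```

>>> send_rows --linear '[[0,0,0],[0,0,0],[0,0,0],[0,0,0],[0,0,0],[0,0,0.0002],[0,0,0.0003],[0,0,0.0003]]' --twist '[[0,0,0],[0,0,0],[0,0,0],[0,0,0],[0,0,0.9],[0,0,0.9],[0,0,0.9],[0,0,0.9]]' --gripper '[10,10,10,10,10,10,10,10]'

```text
time: 29.48
ee_pos: [0.6623, -0.0149, 0.1754]
tcp_rot: [-180.0, 0.0, -170.3]
wrist_force: [-1.8, -1.3, 4.7]
opening: 0.0273
grasp_force: 99.3
```

>>> send_rows --linear '[[0,0,0.0003],[0,0,0.0003],[0,0,0.0003],[0,0,0.0003],[0,0,0.0003],[0,0,0.0003],[0,0,0.0003],[0,0,0.0003]]' --twist '[[0,0,0.9],[0,0,0.9],[0,0,0.9],[0,0,0.9],[0,0,0.9],[0,0,0.9],[0,0,0.9],[0,0,0.9]]' --gripper '[10,10,10,10,10,10,10,10]'

```text
time: 30.48
ee_pos: [0.6622, -0.0149, 0.1729]
tcp_rot: [-180.0, 0.0, 117.7]
wrist_force: [-2.0, -0.2, 4.3]
opening: 0.027
grasp_force: 99.3
```

>>> send_rows --linear '[[0,0,0.0003],[0,0,0.0003],[0,0,0.0003],[0,0,0.0003],[0,0,0.0003],[0,0,0.0003]]' --twist '[[0,0,0.9],[0,0,0.9],[0,0,0.9],[0,0,0.9],[0,0,0.9],[0,0,0.9]]' --gripper '[10,10,10,10,10,10]'

```text
time: 31.22
ee_pos: [0.6622, -0.0148, 0.171]
tcp_rot: [-180.0, 0.0, 63.7]
wrist_force: [-1.5, -0.4, 4.4]
opening: 0.0273
grasp_force: 99.3
```

```bash
python3 -c "
from h import *
to([.6622,-.0148,.170],43)"
```

```text
t 31.23 pos [ 0.6622 -0.0148  0.171 ] rot [-1.800e+02  1.000e-02  6.372e+01] F [-1.5 -0.4  4.4] Tq [-0.06  0.34  0.13] open 0.0273 gf 99 q6 115
tool delta [-0.    -0.     0.001] twist 2.07
```

>>> send_rows --linear '[[0,0,0.0003],[0,0,0.0003],[0,0,0],[0,0,0]]' --twist '[[0,0,0.9],[0,0,0.9],[0,0,0],[0,0,0]]' --gripper '[10,10,10,10]'

```text
time: 31.72
ee_pos: [0.6623, -0.0148, 0.1704]
tcp_rot: [180.0, 0.0, 46.2]
wrist_force: [-1.3, -1.0, 4.3]
opening: 0.0275
grasp_force: 98.3
```

```bash
python3 -c "
from h import *
to([.6622,-.0148,.170],43)"
```

```text
t 31.73 pos [ 0.6623 -0.0148  0.1704] rot [180.    0.   46.2] F [-1.3 -1.   4.3] Tq [-0.02  0.34 -0.06] open 0.0275 gf 98 q6 133
tool delta [-0.0001 -0.0001  0.0004] twist 0.32
```

>>> send_rows --linear '[[0,0,0],[0,0,0],[0,0,0]]' --twist '[[0,0,0.4],[0,0,0],[0,0,0]]' --gripper '[10,10,10]'

```text
time: 32.1
ee_pos: [0.6624, -0.0148, 0.1704]
tcp_rot: [180.0, -0.0, 42.2]
wrist_force: [-2.7, -0.2, 4.7]
opening: 0.0272
grasp_force: 99.6
```

```bash
python3 -c "
from h import *
to([.6622,-.0148,.170],43)"
```

```text
t 32.10 pos [ 0.6624 -0.0148  0.1704] rot [ 1.7999e+02 -1.0000e-02  4.2150e+01] F [-2.7 -0.2  4.7] Tq [-0.11  0.44  0.12] open 0.0272 gf 100 q6 137
tool delta [-0.0001 -0.0001  0.0004] twist -0.08
```

>>> send_rows --linear '[[0,0,0],[0,0,0]]' --twist '[[0,0,0.4],[0,0,0]]' --gripper '[10,10]'

```text
time: 32.35
ee_pos: [0.6624, -0.0148, 0.1704]
tcp_rot: [180.0, -0.0, 38.1]
wrist_force: [-0.8, -0.7, 5.0]
opening: 0.0269
grasp_force: 100.0
```

```bash
python3 -c "
from h import *
to([.6622,-.0148,.170],43)"
```

```text
t 32.35 pos [ 0.6624 -0.0148  0.1704] rot [ 1.7999e+02 -1.0000e-02  3.8110e+01] F [-0.8 -0.7  5. ] Tq [-0.18  0.42  0.19] open 0.0269 gf 100 q6 141
tool delta [-0.0001 -0.0001  0.0004] twist -0.49
```

>>> send_rows --linear '[[0,0,0],[0,0,0]]' --twist '[[0,0,0.3],[0,0,0]]' --gripper '[10,10]'

```text
time: 32.6
ee_pos: [0.6624, -0.0148, 0.1703]
tcp_rot: [180.0, -0.0, 35.1]
wrist_force: [-1.0, -0.3, 5.4]
opening: 0.0272
grasp_force: 98.1
```

```bash
python3 -c "
from h import *
to([.6622,-.0148,.170],43)"
```

```text
t 32.60 pos [ 0.6624 -0.0148  0.1703] rot [ 1.7999e+02 -1.0000e-02  3.5110e+01] F [-1.  -0.3  5.4] Tq [-0.14  0.45 -0.1 ] open 0.0272 gf 98 q6 144
tool delta [-0.0002 -0.0001  0.0003] twist -0.79
```

Both screws stopped at the same height (TCP z 0.1703). I lift off, turn to yaw 180 and return the driver to its holder.

>>> send_rows --linear '[[0,0,-0.01],[0,0,-0.03],[0,0,-0.04],[0,0,0],[0,0,0],[0,0,0],[0,0,0],[0,0,0]]' --twist '[[0,0,0],[0,0,0],[0,0,0],[0,0,-1.05],[0,0,-1.05],[0,0,-1.05],[0,0,-1.05],[0,0,-1.05]]' --gripper '[10,10,10,10,10,10,10,10]'

```text
time: 33.6
ee_pos: [0.6624, -0.0147, 0.2496]
tcp_rot: [-179.9, -0.0, 88.0]
wrist_force: [-0.2, -0.4, -2.0]
opening: 0.0271
grasp_force: 104.8
```

>>> send_rows --linear '[[0,0,0],[0,0,0],[0,0,0],[0,0,0],[0,0,0],[0,0,0],[0,0,0],[0,0,0]]' --twist '[[0,0,-1.05],[0,0,-1.05],[0,0,-1.05],[0,0,-1.05],[0,0,-1.05],[0,0,-1.05],[0,0,-1.05],[0,0,-1.05]]' --gripper '[10,10,10,10,10,10,10,10]'

```text
time: 34.6
ee_pos: [0.6624, -0.0147, 0.2496]
tcp_rot: [180.0, -0.1, 172.0]
wrist_force: [0.1, 0.4, -1.2]
opening: 0.0271
grasp_force: 104.8
```

>>> send_rows --linear '[[0,0,0],[0.02,0.044,0],[0.02,0.044,0],[0.02,0.044,0],[0.02,0.044,0],[0.02,0.044,0],[0.022,0.044,0],[0,0,0]]' --twist '[[0,0,-0.84],[0,0,0],[0,0,0],[0,0,0],[0,0,0],[0,0,0],[0,0,0],[0,0,0]]' --gripper '[10,10,10,10,10,10,10,10]'

```text
time: 35.6
ee_pos: [0.5393, 0.2522, 0.2498]
tcp_rot: [180.0, -0.1, -179.7]
wrist_force: [0.2, 0.1, -1.2]
opening: 0.027
grasp_force: 104.9
```

Run:
```python
from h import *
to([.5395,.2499,.0987],180)
im,o=snap('wrist','w14')
# holder bolts / mouth check: bright ring centre
hsv=cv2.cvtColor(im,cv2.COLOR_RGB2HSV)
print('seat px',proj('wrist',[.5398,.2497,.009],o),'cup rim px',proj('wrist',[.5398,.2497,.054],o))
for n in('top',):
    t=camera(n);cv2.imwrite('pics/top14.png',t[:,:,::-1])
    for b in blobs(t,(0,150,90),(8,255,255),3)[0]:print('red',[round(float(x),1) for x in b[:3]])
    for b in blobs(t,(100,150,80),(118,255,255),6)[0]:print('blue',[round(float(x),1) for x in b[:3]])
```

```text
t 35.60 pos [0.5393 0.2522 0.2498] rot [ 1.7998e+02 -6.0000e-02 -1.7975e+02] F [ 0.2  0.1 -1.2] Tq [ 0.01 -0.05  0.04] open 0.0270 gf 105 q6 25
tool delta [-0.0003 -0.0024  0.1511] twist 0.03
seat px [276.24028883 184.99530181] cup rim px [275.90720122 192.81763104]
red [14.0, 518.5, 208.6]
red [9.0, 510.0, 210.0]
blue [64.0, 506.8, 77.7]
blue [39.0, 499.8, 106.4]
blue [198.0, 130.1, 140.7]
blue [31.0, 3.1, 136.7]
blue [692.0, 303.3, 195.5]
blue [44.0, 157.4, 188.8]
blue [11.0, 502.0, 211.0]
blue [7.0, 373.0, 213.7]
blue [8.0, 379.9, 214.1]
blue [11.0, 486.6, 212.9]
blue [8.0, 372.0, 220.5]
blue [11.0, 503.6, 219.9]
blue [12.0, 511.5, 219.0]
blue [8.0, 379.1, 221.1]
blue [10.0, 495.8, 221.0]
blue [22.0, 121.9, 228.3]
blue [8.0, 371.9, 227.1]
blue [9.0, 378.7, 228.1]
blue [8.0, 371.0, 234.5]
blue [8.0, 377.9, 235.1]
blue [762.0, 210.4, 344.2]
blue [20.0, 194.0, 315.1]
blue [8.0, 187.8, 317.1]
blue [8.0, 210.4, 317.8]
blue [8.0, 193.5, 324.5]
blue [43.0, 210.8, 327.3]
```

>>> send_rows --linear '[[0,-0.0024,0.02],[0,0,0.04],[0,0,0.03],[0,0,0.02],[0,0,0.02],[0,0,0.015],[0,0,0],[0,0,0]]' --twist '[[0,0,0],[0,0,0],[0,0,0],[0,0,0],[0,0,0],[0,0,0],[0,0,0],[0,0,0]]' --gripper '[10,10,10,10,10,10,10,10]'

```text
time: 36.7
ee_pos: [0.5412, 0.2469, 0.106]
tcp_rot: [180.0, 0.0, 179.9]
wrist_force: [-0.9, -0.4, -1.5]
opening: 0.0269
grasp_force: 104.9
```

Run:
```python
from h import *
to([.5395,.2499,.0987],180)
```

```text
t 36.70 pos [0.5412 0.2469 0.106 ] rot [1.7998e+02 5.0000e-02 1.7990e+02] F [-0.9 -0.4 -1.5] Tq [-0.03  0.03  0.03] open 0.0269 gf 105 q6 25
tool delta [0.0017 0.003  0.0073] twist -0.01
```

>>> send_rows --linear '[[0.0017,0.003,0],[0,0,0.003],[0,0,0.003],[0,0,0],[0,0,0]]' --twist '[[0,0,0],[0,0,0],[0,0,0],[0,0,0],[0,0,0]]' --gripper '[10,10,10,10,10]'

```text
time: 37.33
ee_pos: [0.539, 0.25, 0.0991]
tcp_rot: [-180.0, -0.0, 179.9]
wrist_force: [0.4, -0.4, -0.8]
opening: 0.0271
grasp_force: 104.9
```

Run:
```python
from h import *
to([.5395,.2499,.0987],180)
```

```text
t 37.33 pos [0.539  0.25   0.0991] rot [-1.8000e+02 -1.0000e-02  1.7991e+02] F [ 0.4 -0.4 -0.8] Tq [-0.05  0.02  0.02] open 0.0271 gf 105 q6 25
tool delta [-0.0005 -0.0001  0.0004] twist -0.01
```

>>> send_rows --linear '[[0,0,0],[0,0,0],[0,0,0],[0,0,0],[0,0,0],[0,0,0],[0,0,0],[0,0,0]]' --twist '[[0,0,0],[0,0,0],[0,0,0],[0,0,0],[0,0,0],[0,0,0],[0,0,0],[0,0,0]]' --gripper '[40,60,100,100,100,100,100,100]'

```text
time: 38.33
ee_pos: [0.5391, 0.2501, 0.0992]
tcp_rot: [180.0, 0.0, 179.9]
wrist_force: [0.1, 0.6, 0.5]
opening: 0.0857
grasp_force: 0.0
```

>>> send_rows --linear '[[0,0,-0.01],[0,0,-0.04],[0,0,-0.05],[0,0,-0.05],[0,0,-0.05],[0,0,0],[0,0,0],[0,0,0]]' --twist '[[0,0,0],[0,0,0],[0,0,0],[0,0,0],[0,0,0],[0,0,0],[0,0,0],[0,0,0]]' --gripper '[100,100,100,100,100,100,100,100]'

```text
time: 39.33
ee_pos: [0.5388, 0.2499, 0.2979]
tcp_rot: [-179.9, -0.1, 179.9]
wrist_force: [0.3, -0.5, -0.4]
opening: 0.0857
grasp_force: 0.0
```

Run:
```python
from h import *
to([.5395,.2499,.0987],180)
im,o=snap('wrist','w15')
for b in blobs(im,(6,140,50),(22,255,255),100)[0]:print('orange',b,plane('wrist',b[1],b[2],.133,o))
L=[]
for b in blobs(im,(0,150,90),(8,255,255),15)[0]:
    p=plane('wrist',b[1],b[2],.03,o)
    if .43<p[0]<.62 and .3<p[1]<.48 and b[0]<400: L.append(p);print(b[0],b[3],p.round(4))
```

```text
t 39.33 pos [0.5388 0.2499 0.2979] rot [-1.7995e+02 -1.2000e-01  1.7991e+02] F [ 0.3 -0.5 -0.4] Tq [-0.03  0.04 -0.02] open 0.0857 gf 0 q6 25
tool delta [-0.0011  0.0002  0.1992] twist -0.01
orange (451, np.float64(278.83592017738357), np.float64(189.9689578713969), (264, 175, 31, 40)) [0.53006007 0.25014849 0.133     ]
110 (374, 139, 12, 12) [0.4916 0.3756 0.03  ]
106 (391, 141, 12, 12) [0.493  0.3995 0.03  ]
107 (372, 158, 12, 12) [0.5155 0.3742 0.03  ]
105 (390, 160, 11, 12) [0.5167 0.398  0.03  ]
108 (370, 177, 12, 12) [0.5392 0.3729 0.03  ]
102 (388, 178, 11, 12) [0.5406 0.3967 0.03  ]
102 (368, 195, 12, 12) [0.5628 0.3712 0.03  ]
103 (385, 196, 11, 12) [0.5643 0.3948 0.03  ]
```

The driver is back in its holder. The red caps put the tray at about (0.528, 0.385) with yaw -3.5°. I take a closer look from above before grasping.

>>> send_rows --linear '[[0.004,0.045,0],[0.004,0.045,0.02],[0.003,0.045,0.03],[0,0,0],[0,0,0],[0,0,0]]' --twist '[[0,0,0.35],[0,0,0],[0,0,0],[0,0,0],[0,0,0],[0,0,0]]' --gripper '[100,100,100,100,100,100]'

```text
time: 40.12
ee_pos: [0.5341, 0.3845, 0.2502]
tcp_rot: [180.0, 0.1, 176.4]
wrist_force: [-0.3, 0.2, 0.1]
opening: 0.0852
grasp_force: 0.0
```

```bash
cat >> h.py <<'E'
def tray(im,o,lo,hi,guess,z=.03,amin=25,amax=500,rad=.08):
    L=[]
    for b in blobs(im,lo,hi,amin)[0]:
        p=plane('wrist',b[1],b[2],z,o)
        if b[0]<amax and np.hypot(*(p[:2]-guess))<rad:L.append(p[:2])
    L=np.array(L);c=L.mean(0);e=np.linalg.svd(L-c)[2][0];e=e*np.sign(e[0]);pr=(L-c)@e
    print(len(L),'centre',c.round(4),'yaw',np.degrees(np.arctan2(e[1],e[0])).round(2),'span',np.ptp(pr).round(4),'med-resid',((L-c)@[-e[1],e[0]]).round(4).tolist())
    return c
E
python3 - <<'E'
from h import *
im,o=snap('wrist','w16')
c=tray(im,o,(0,150,90),(8,255,255),np.array([.528,.385]))
to([c[0],c[1],.024],176.5)
# tray walls: columns/rows brightness via rectification at z=.04, 1px=0.5mm
g=np.arange(-.08,.08,.0005)
mp=np.array([[proj('wrist',[c[0]+x,c[1]+y,.04],o) for x in g] for y in g[::-1]],np.float32)
r=cv2.remap(im,mp,None,cv2.INTER_CUBIC);cv2.imwrite('pics/r16.png',r[:,:,::-1])
gray=cv2.cvtColor(r,cv2.COLOR_RGB2GRAY);M=cv2.inRange(gray,60,255);M=cv2.morphologyEx(M,cv2.MORPH_OPEN,np.ones((7,7)))
n,l,s,cc=cv2.connectedComponentsWithStats(M);i=l[160,160] or 1+s[1:,4].argmax()
q=cv2.minAreaRect(max(cv2.findContours((l==i).astype(np.uint8),0,1)[0],key=cv2.contourArea));print('rect@.04',c[0]+(q[0][0]-160)*.0005,c[1]-(q[0][1]-160)*.0005,np.array(q[1])*.5,q[2])
E
```

```text
8 centre [0.5279 0.3867] yaw -3.37 span 0.0713 med-resid [-0.0117, 0.0118, -0.0118, 0.0119, -0.0118, 0.0118, -0.0118, 0.0117]
t 40.17 pos [0.5342 0.3845 0.2504] rot [1.7995e+02 7.0000e-02 1.7635e+02] F [ 0.3 -0.2 -1.2] Tq [ 0.04  0.08 -0.03] open 0.0855 gf 0 q6 39
tool delta [0.0067 0.0016 0.2264] twist -0.02
rect@.04 0.5278058267140561 0.38619184457726047 [109.91054535  62.93968964] 3.5763344764709473
```

>>> send_rows --linear '[[0.0067,0.0018,0.03],[0,0,0.05],[0,0,0.05],[0,0,0.05],[0,0,0.03],[0,0,0.01],[0,0,0],[0,0,0]]' --twist '[[0,0,0],[0,0,0],[0,0,0],[0,0,0],[0,0,0],[0,0,0],[0,0,0],[0,0,0]]' --gripper '[100,100,100,100,100,100,100,100]'

```text
time: 41.18
ee_pos: [0.5282, 0.388, 0.0313]
tcp_rot: [179.9, 0.1, 176.4]
wrist_force: [-0.7, -0.3, 0.3]
opening: 0.0857
grasp_force: 0.0
```

Run:
```python
from h import *
to([.5278,.3866,.024],176.5)
```

```text
t 41.17 pos [0.5282 0.388  0.0313] rot [1.7989e+02 1.3000e-01 1.7640e+02] F [-0.7 -0.3  0.3] Tq [ 0.06 -0.02  0.03] open 0.0857 gf 0 q6 40
tool delta [ 0.0003 -0.0014  0.0073] twist -0.01
```

>>> send_rows --linear '[[0,-0.0014,0.003],[0,0,0.004],[0,0,0],[0,0,0],[0,0,0],[0,0,0],[0,0,0],[0,0,0]]' --twist '[[0,0,0],[0,0,0],[0,0,0],[0,0,0],[0,0,0],[0,0,0],[0,0,0],[0,0,0]]' --gripper '[100,100,60,50,50,50,50,50]' --grip_force 50

```text
time: 42.18
ee_pos: [0.5272, 0.3862, 0.0223]
tcp_rot: [180.0, 0.0, 176.4]
wrist_force: [-0.3, -0.2, 2.4]
opening: 0.0591
grasp_force: 54.6
```

Run:
```python
from h import *
to([.5278,.3866,.024],176.5)
```

```text
t 42.17 pos [0.5272 0.3862 0.0223] rot [1.7999e+02 1.0000e-02 1.7641e+02] F [-0.3 -0.2  2.4] Tq [ 0.03  0.1  -0.01] open 0.0591 gf 55 q6 40
tool delta [-0.0006  0.0004 -0.0017] twist -0.01
```

>>> send_rows --linear '[[0,0,-0.01],[0,0,-0.03],[0,0,-0.05],[0,0,-0.05],[0,0,-0.05],[0,0,0],[0,0,0],[0,0,0]]' --twist '[[0,0,0],[0,0,0],[0,0,0],[0,0,0],[0,0,0],[0,0,0],[0,0,0],[0,0,0]]' --gripper '[50,50,50,50,50,50,50,50]'

```text
time: 43.18
ee_pos: [0.5266, 0.3858, 0.2104]
tcp_rot: [-179.9, -0.1, 176.4]
wrist_force: [1.4, -0.5, -2.1]
opening: 0.0594
grasp_force: 54.4
```

Run:
```python
from h import *
to([.6322,-.012,.25],174.65)
im,o=snap('wrist','w17')
c=tray(im,o,(0,150,90),(8,255,255),o['ee_pos'][:2],z=o['ee_pos'][2]+.006,amax=3000)
print('rel tool',rot(o['tcp_rot']).T@np.append(c-o['ee_pos'][:2],0))
```

```text
t 43.17 pos [0.5266 0.3858 0.2104] rot [-1.7990e+02 -1.3000e-01  1.7641e+02] F [ 1.4 -0.5 -2.1] Tq [ 0.05  0.02 -0.02] open 0.0594 gf 54 q6 40
tool delta [-0.1302 -0.3905 -0.0392] twist 0.18
9 centre [0.5202 0.3823] yaw 14.32 span 0.0858 med-resid [-0.0204, 0.0018, 0.0241, -0.0055, 0.0169, -0.0127, 0.0097, -0.0174, 0.0035]
rel tool [ 6.22657364e-03 -3.91575781e-03  2.07121379e-05]
```

>>> send_rows --linear '[[-0.016,-0.048,0],[-0.016,-0.048,0],[-0.016,-0.048,0],[-0.016,-0.048,0],[-0.016,-0.048,0],[-0.016,-0.048,0],[-0.017,-0.048,0],[-0.017,-0.054,0]]' --twist '[[0,0,0],[0,0,0],[0,0,0],[0,0,0],[0,0,0],[0,0,0],[0,0,0],[0,0,0]]' --gripper '[50,50,50,50,50,50,50,50]'

```text
time: 44.22
ee_pos: [0.6324, -0.0127, 0.2112]
tcp_rot: [180.0, -0.1, 176.4]
wrist_force: [0.5, 0.5, -1.5]
opening: 0.0593
grasp_force: 54.4
```

>>> send_rows --linear '[[0,0,0.03],[0,0,0.03],[0,0,0],[0,0,0],[0,0,0],[0,0,0]]' --twist '[[0,0,0.19],[0,0,0],[0,0,0],[0,0,0],[0,0,0],[0,0,0]]' --gripper '[50,50,50,50,50,50]'

```text
time: 44.98
ee_pos: [0.6329, -0.0111, 0.1533]
tcp_rot: [180.0, 0.1, 174.5]
wrist_force: [0.3, -0.9, -1.4]
opening: 0.0593
grasp_force: 54.4
```

Run:
```python
from h import *
to([.6317,-.0119,.1083],174.5)
```

```text
t 44.98 pos [ 0.6329 -0.0111  0.1533] rot [1.7999e+02 9.0000e-02 1.7453e+02] F [ 0.3 -0.9 -1.4] Tq [-0.    0.02 -0.04] open 0.0593 gf 54 q6 4
tool delta [ 0.0011 -0.0009  0.045 ] twist 0.0
```

>>> send_rows --linear '[[0.0011,-0.0009,0.01],[0,0,0.015],[0,0,0.01],[0,0,0],[0,0,0],[0,0,0]]' --twist '[[0,0,0],[0,0,0],[0,0,0],[0,0,0],[0,0,0],[0,0,0]]' --gripper '[50,50,50,50,50,50]'

```text
time: 45.72
ee_pos: [0.6315, -0.012, 0.1177]
tcp_rot: [180.0, 0.0, 174.5]
wrist_force: [-0.2, 0.6, -0.9]
opening: 0.0594
grasp_force: 54.4
```

Run:
```python
from h import *
to([.6317,-.0119,.1083],174.5)
```

```text
t 45.73 pos [ 0.6315 -0.012   0.1177] rot [1.7999e+02 5.0000e-02 1.7451e+02] F [-0.2  0.6 -0.9] Tq [ 0.02  0.04 -0.04] open 0.0594 gf 54 q6 4
tool delta [-0.0001  0.0001  0.0094] twist 0.0
```

>>> send_rows --linear '[[0,0,0.003],[0,0,0.002],[0,0,0],[0,0,0]]' --twist '[[0,0,0],[0,0,0],[0,0,0],[0,0,0]]' --gripper '[50,50,50,50]'

```text
time: 46.22
ee_pos: [0.6313, -0.012, 0.1122]
tcp_rot: [180.0, -0.0, 174.5]
wrist_force: [1.0, -0.2, -1.3]
opening: 0.0594
grasp_force: 54.4
```

Run:
```python
from h import *
to([.6317,-.0119,.1083],174.5)
```

```text
t 46.23 pos [ 0.6313 -0.012   0.1122] rot [180.    -0.   174.51] F [ 1.  -0.2 -1.3] Tq [ 0.01  0.03 -0.02] open 0.0594 gf 54 q6 4
tool delta [-0.0004  0.0002  0.0039] twist 0.0
```

Feet are dropping in without force. I finish the descent.

>>> send_rows --linear '[[-0.0004,0,0.002],[0,0,0.002],[0,0,0.0006],[0,0,0],[0,0,0]]' --twist '[[0,0,0],[0,0,0],[0,0,0],[0,0,0],[0,0,0]]' --gripper '[50,50,50,50,50]'

```text
time: 46.85
ee_pos: [0.6318, -0.0121, 0.1084]
tcp_rot: [-180.0, 0.0, 174.5]
wrist_force: [-1.5, 0.0, 5.6]
opening: 0.0593
grasp_force: 55.3
```

Run:
```python
from h import *
to([.6317,-.0119,.1083],174.5)
```

```text
t 46.85 pos [ 0.6318 -0.0121  0.1084] rot [-1.8000e+02  5.0000e-02  1.7451e+02] F [-1.5  0.   5.6] Tq [-0.09  0.54 -0.03] open 0.0593 gf 55 q6 4
tool delta [0.0001 0.0002 0.0001] twist 0.0
```

>>> send_rows --linear '[[0,0,0],[0,0,0],[0,0,0],[0,0,0],[0,0,-0.01],[0,0,-0.04],[0,0,-0.05],[0,0,-0.05]]' --twist '[[0,0,0],[0,0,0],[0,0,0],[0,0,0],[0,0,0],[0,0,0],[0,0,0],[0,0,0]]' --gripper '[80,100,100,100,100,100,100,100]'

```text
time: 47.85
ee_pos: [0.6314, -0.0121, 0.26]
tcp_rot: [180.0, 0.0, 174.5]
wrist_force: [1.1, 0.0, 0.6]
opening: 0.0855
grasp_force: 0.0
```

>>> send_rows --linear '[[0,0,-0.02],[0,0,0],[0,0,0],[0,0,0]]' --twist '[[0,0,0],[0,0,0],[0,0,0],[0,0,0]]' --gripper '[100,100,100,100]'

```text
time: 48.35
ee_pos: [0.6313, -0.012, 0.2761]
tcp_rot: [-180.0, -0.1, 174.5]
wrist_force: [0.6, -0.4, 0.3]
opening: 0.0855
grasp_force: 0.0
```

Run:
```python
from h import *
im,o=snap('wrist','w18')
c=tray(im,o,(0,150,90),(8,255,255),np.array([.632,-.012]),z=.116)
t,_=snap('top','top18')
L=np.array([plane('top',b[1],b[2],.03)[:2] for b in blobs(t,(100,150,80),(118,255,255),4)[0] if b[0]<16])
L=L[(np.hypot(*(L-[.53,-.26]).T)<.1)];print(L.round(3).tolist(),L.mean(0))
to([*L.mean(0),.25],180)
```

```text
8 centre [ 0.6322 -0.0119] yaw -5.3 span 0.0711 med-resid [-0.0117, 0.0118, -0.0118, 0.0119, -0.0118, 0.0118, -0.0118, 0.0118]
[[0.572, -0.251], [0.57, -0.274], [0.548, -0.246], [0.546, -0.271], [0.526, -0.245], [0.522, -0.268], [0.501, -0.241], [0.498, -0.265]] [ 0.53529565 -0.25772126]
t 48.45 pos [ 0.6314 -0.0121  0.2766] rot [-1.7999e+02 -9.0000e-02  1.7451e+02] F [ 0.2 -0.9 -0.2] Tq [-0.03 -0.05 -0.02] open 0.0856 gf 0 q6 4
tool delta [ 0.0721 -0.2537  0.0267] twist -0.55
```

>>> send_rows --linear '[[0.05,-0.005,0],[0.05,-0.005,0],[0,-0.05,0],[0,-0.05,0],[0,-0.05,0.01],[0,-0.05,0.015],[0,-0.036,0],[0,0,0]]' --twist '[[0,0,0],[0,0,0],[0,0,0.25],[0,0,0],[0,0,0],[0,0,0],[0,0,0],[0,0,0]]' --gripper '[100,100,100,100,100,100,100,100]'

```text
time: 49.45
ee_pos: [0.4998, -0.2483, 0.2517]
tcp_rot: [180.0, -0.1, 171.8]
wrist_force: [-0.6, 0.7, -0.4]
opening: 0.0858
grasp_force: 0.0
```

>>> send_rows --linear '[[0,0,0],[0,0,0],[0,0,0]]' --twist '[[0,0,0],[0,0,0],[0,0,0]]' --gripper '[100,100,100]'

```text
time: 49.82
ee_pos: [0.5008, -0.2456, 0.2528]
tcp_rot: [-180.0, 0.0, 172.1]
wrist_force: [-0.1, 1.0, 0.2]
opening: 0.0856
grasp_force: 0.0
```

```bash
cat >> h.py <<'E'
def rect(im,o,c,z=.04):
    "outline of the tray's top edge by rectifying at height z, 0.5 mm per px"
    g=np.arange(-.08,.08,.0005)
    mp=np.array([[proj('wrist',[c[0]+x,c[1]+y,z],o) for x in g] for y in g[::-1]],np.float32)
    r=cv2.remap(im,mp,None,cv2.INTER_CUBIC);M=cv2.inRange(cv2.cvtColor(r,cv2.COLOR_RGB2GRAY),60,255);M=cv2.morphologyEx(M,cv2.MORPH_OPEN,np.ones((7,7)))
    n,l,s,cc=cv2.connectedComponentsWithStats(M);i=l[160,160] or 1+s[1:,4].argmax()
    q=cv2.minAreaRect(max(cv2.findContours((l==i).astype(np.uint8),0,1)[0],key=cv2.contourArea));C=np.array([c[0]+(q[0][0]-160)*.0005,c[1]-(q[0][1]-160)*.0005])
    print('rect',C.round(4),np.array(q[1]).round(0)*.5,round(q[2],2));return C
E
python3 - <<'E'
from h import *
im,o=snap('wrist','w19')
c=tray(im,o,(100,150,80),(118,255,255),np.array([.535,-.258]))
rect(im,o,c)
to([*c,.024],172)
E
```

```text
8 centre [ 0.5331 -0.2587] yaw -7.0 span 0.0712 med-resid [0.0118, -0.0119, -0.0118, 0.0119, -0.0118, 0.0118, -0.0119, 0.0118]
rect [ 0.5321 -0.2576] [114.   60.5] 6.98
t 49.88 pos [ 0.5008 -0.2457  0.2528] rot [-1.8000e+02  2.0000e-02  1.7208e+02] F [-0.5  0.5 -0.3] Tq [ 0.03  0.   -0.01] open 0.0854 gf 0 q6 -18
tool delta [-0.0337 -0.0084  0.2288] twist 0.01
```

>>> send_rows --linear '[[-0.0337,-0.0084,0.03],[0,0,0.05],[0,0,0.05],[0,0,0.05],[0,0,0.03],[0,0,0],[0,0,0],[0,0,0]]' --twist '[[0,0,-0.09],[0,0,0],[0,0,0],[0,0,0],[0,0,0],[0,0,0],[0,0,0],[0,0,0]]' --gripper '[100,100,100,100,100,100,100,100]'

```text
time: 50.88
ee_pos: [0.5338, -0.2598, 0.0446]
tcp_rot: [-179.9, 0.2, 172.9]
wrist_force: [-0.1, 0.6, 0.8]
opening: 0.0853
grasp_force: 0.0
```

Run:
```python
from h import *
im,o=snap('wrist','w20')
c=tray(im,o,(100,150,80),(118,255,255),np.array([.533,-.2587]))
to([.5331,-.2587,.0225],173)
```

```text
h.py:47: RuntimeWarning: Mean of empty slice.
  L=np.array(L);c=L.mean(0);e=np.linalg.svd(L-c)[2][0];e=e*np.sign(e[0]);pr=(L-c)@e
  ret = ret.dtype.type(ret / rcount)
Traceback (most recent call last):
  File "h.py", line 47, in tray
    L=np.array(L);c=L.mean(0);e=np.linalg.svd(L-c)[2][0];e=e*np.sign(e[0]);pr=(L-c)@e
                                ~~~~~~~~~~~~~^^^^^
numpy.linalg.LinAlgError: 1-dimensional array given. Array must be at least two-dimensional
```

>>> send_rows --linear '[[0.0008,0.001,0.01],[0,0,0.008],[0,0,0.004],[0,0,0],[0,0,0],[0,0,0],[0,0,0],[0,0,0]]' --twist '[[0,0,0],[0,0,0],[0,0,0],[0,0,0],[0,0,0],[0,0,0],[0,0,0],[0,0,0]]' --gripper '[100,100,100,60,50,50,50,50]'

```text
time: 51.92
ee_pos: [0.5322, -0.2584, 0.0208]
tcp_rot: [-180.0, 0.0, 172.9]
wrist_force: [0.6, 1.0, 1.5]
opening: 0.0589
grasp_force: 54.4
```

>>> send_rows --linear '[[0,0,0],[0,0,0]]' --twist '[[0,0,0],[0,0,0]]' --gripper '[50,50]'

```text
time: 52.18
ee_pos: [0.5322, -0.2584, 0.0208]
tcp_rot: [-180.0, 0.0, 172.9]
wrist_force: [0.0, 0.1, 1.9]
opening: 0.0591
grasp_force: 54.4
```

Run:
```python
from h import *
to([.5331,-.2587,.0225],173)
```

```text
t 52.17 pos [ 0.5322 -0.2584  0.0208] rot [-1.7999e+02  2.0000e-02  1.7291e+02] F [0.  0.1 1.9] Tq [-0.01  0.06  0.03] open 0.0591 gf 54 q6 -19
tool delta [-0.0009 -0.0002 -0.0017] twist -0.01
```

>>> send_rows --linear '[[0,0,-0.01],[0,0,-0.03],[0,0,-0.05],[0,0,-0.05],[0,0,-0.05],[0,0,-0.03],[0,0,0],[0,0,0]]' --twist '[[0,0,0],[0,0,0],[0,0,0],[0,0,0],[0,0,0],[0,0,0],[0,0,0],[0,0,0]]' --gripper '[50,50,50,50,50,50,50,50]'

```text
time: 53.18
ee_pos: [0.5318, -0.2582, 0.2392]
tcp_rot: [180.0, -0.1, 172.9]
wrist_force: [-0.3, -0.1, -3.2]
opening: 0.0592
grasp_force: 54.4
```

Run:
```python
from h import *
to([.6322,-.0119,.2],174.6)
```

```text
t 53.17 pos [ 0.5318 -0.2582  0.2392] rot [ 1.7997e+02 -9.0000e-02  1.7291e+02] F [-0.3 -0.1 -3.2] Tq [-0.06 -0.02  0.02] open 0.0592 gf 54 q6 -19
tool delta [-0.0693  0.2568  0.0393] twist -0.17
```

>>> send_rows --linear '[[0,0.05,0],[0,0.05,0],[0,0.05,0],[0,0.05,0],[-0.02,0.0567,0],[-0.0484,0,0],[0,0,0],[0,0,0]]' --twist '[[0,0,0],[0,0,0],[0,0,0],[0,0,0],[0,0,0],[0,0,0],[0,0,-0.17],[0,0,0]]' --gripper '[50,50,50,50,50,50,50,50]'

```text
time: 54.18
ee_pos: [0.6309, -0.0121, 0.2388]
tcp_rot: [-180.0, -0.2, 174.6]
wrist_force: [-0.8, 0.9, -1.8]
opening: 0.0593
grasp_force: 54.8
```

>>> send_rows --linear '[[0,0,0.03],[0,0,0.03],[0,0,0.02],[0,0,0],[0,0,0],[0,0,0]]' --twist '[[0,0,0],[0,0,0],[0,0,0],[0,0,0],[0,0,0],[0,0,0]]' --gripper '[50,50,50,50,50,50]'

```text
time: 54.92
ee_pos: [0.6319, -0.0122, 0.1621]
tcp_rot: [180.0, 0.1, 174.6]
wrist_force: [-0.1, 0.4, -1.5]
opening: 0.0592
grasp_force: 54.9
```

Run:
```python
from h import *
to([.6313,-.0119,.1388],174.6)
```

```text
t 54.92 pos [ 0.6319 -0.0122  0.1621] rot [1.7999e+02 1.2000e-01 1.7460e+02] F [-0.1  0.4 -1.5] Tq [0.03 0.01 0.01] open 0.0592 gf 55 q6 4
tool delta [0.0007 0.0002 0.0233] twist -0.0
```

>>> send_rows --linear '[[0.0005,0.0002,0.01],[0,0,0.005],[0,0,0],[0,0,0],[0,0,0.002],[0,0,0.002],[0,0,0],[0,0,0]]' --twist '[[0,0,0],[0,0,0],[0,0,0],[0,0,0],[0,0,0],[0,0,0],[0,0,0],[0,0,0]]' --gripper '[50,50,50,50,50,50,50,50]'

```text
time: 55.92
ee_pos: [0.6312, -0.0118, 0.1416]
tcp_rot: [180.0, 0.0, 174.6]
wrist_force: [0.6, 1.1, -1.1]
opening: 0.0594
grasp_force: 54.9
```

Run:
```python
from h import *
to([.6313,-.0119,.1388],174.6)
```

```text
t 55.92 pos [ 0.6312 -0.0118  0.1416] rot [180.     0.   174.61] F [ 0.6  1.1 -1.1] Tq [-0.04 -0.02 -0.05] open 0.0594 gf 55 q6 4
tool delta [-0.0002 -0.0001  0.0028] twist 0.0
```

>>> send_rows --linear '[[0,0,0.002],[0,0,0.0015],[0,0,0.001],[0,0,0],[0,0,0]]' --twist '[[0,0,0],[0,0,0],[0,0,0],[0,0,0],[0,0,0]]' --gripper '[50,50,50,50,50]'

```text
time: 56.55
ee_pos: [0.6312, -0.0118, 0.1388]
tcp_rot: [180.0, 0.1, 174.6]
wrist_force: [-3.9, 0.0, 8.4]
opening: 0.0593
grasp_force: 56.3
```

Run:
```python
from h import *
to([.6313,-.0119,.1388],174.6)
```

```text
t 56.55 pos [ 0.6312 -0.0118  0.1388] rot [1.7999e+02 1.0000e-01 1.7461e+02] F [-3.9  0.   8.4] Tq [ 0.02  0.92 -0.06] open 0.0593 gf 56 q6 4
tool delta [-0.0001 -0.0001 -0.    ] twist 0.0
```

>>> send_rows --linear '[[0,0,0],[0,0,0],[0,0,0],[0,0,0],[0,0,-0.01],[0,0,-0.04],[0,0,-0.05],[0,0,-0.05]]' --twist '[[0,0,0],[0,0,0],[0,0,0],[0,0,0],[0,0,0],[0,0,0],[0,0,0],[0,0,0]]' --gripper '[80,100,100,100,100,100,100,100]'

```text
time: 57.55
ee_pos: [0.6308, -0.0118, 0.2894]
tcp_rot: [180.0, 0.0, 174.6]
wrist_force: [1.1, 0.6, 1.4]
opening: 0.0853
grasp_force: 0.0
```

>>> send_rows --linear '[[0,0,-0.02],[0,0,0],[0,0,0],[0,0,0]]' --twist '[[0,0,0],[0,0,0],[0,0,0],[0,0,0]]' --gripper '[100,100,100,100]'

```text
time: 58.05
ee_pos: [0.6308, -0.0118, 0.3057]
tcp_rot: [-180.0, -0.1, 174.6]
wrist_force: [0.0, -0.3, -0.6]
opening: 0.0854
grasp_force: 0.0
```

Run:
```python
from h import *
im,o=snap('wrist','w21')
c=tray(im,o,(100,150,80),(118,255,255),np.array([.632,-.012]),z=.148)
to([.51,-.39,.25],190)
```

```text
8 centre [ 0.6326 -0.0118] yaw -5.25 span 0.0711 med-resid [-0.0117, 0.0118, -0.0118, 0.0118, -0.0118, 0.0119, -0.0118, 0.0117]
t 58.10 pos [ 0.6309 -0.0118  0.3059] rot [-1.7999e+02 -1.1000e-01  1.7461e+02] F [-0.7  1.2 -0.6] Tq [-0.03  0.02 -0.01] open 0.0854 gf 0 q6 4
tool delta [ 0.0847 -0.3879  0.0561] twist -1.54
```

>>> send_rows --linear '[[0.05,-0.005,0],[0.05,-0.005,0],[0.02,-0.04,0],[0,-0.055,0],[0,-0.055,0],[0,-0.055,0],[0,-0.055,0],[-0.01,-0.055,0.02]]' --twist '[[0,0,0],[0,0,0],[0,0,0],[0,0,0],[0,0,0],[0,0,0],[0,0,0],[0,0,0]]' --gripper '[100,100,100,100,100,100,100,100]'

```text
time: 59.1
ee_pos: [0.4907, -0.327, 0.2881]
tcp_rot: [-179.9, 0.1, 174.6]
wrist_force: [1.0, -0.6, 0.5]
opening: 0.0857
grasp_force: 0.0
```

>>> send_rows --linear '[[0,-0.03,0.02],[0,0,0],[0,0,0],[0,0,0],[0,0,0]]' --twist '[[0,0,-0.8],[0,0,-0.75],[0,0,0],[0,0,0],[0,0,0]]' --gripper '[100,100,100,100,100]'

```text
time: 59.72
ee_pos: [0.4885, -0.3545, 0.2675]
tcp_rot: [-180.0, 0.0, -169.9]
wrist_force: [0.0, 0.5, -0.5]
opening: 0.0856
grasp_force: 0.0
```

Run:
```python
from h import *
to([.527,-.393,.25],190)
im,o=snap('wrist','w22')
rect(im,o,[.527,-.393])
for b in blobs(im,(0,0,215),(180,40,255),15)[0]:
    p=plane('wrist',b[1],b[2],.03,o)
    if abs(p[0]-.527)<.08 and abs(p[1]+.393)<.08:print(b[0],b[3],p[:2].round(4))
```

```text
t 59.73 pos [ 0.4885 -0.3545  0.2675] rot [-1.7997e+02  2.0000e-02 -1.6994e+02] F [ 0.   0.5 -0.5] Tq [-0.01 -0.01 -0.04] open 0.0856 gf 0 q6 -46
tool delta [-0.0312 -0.0446  0.0175] twist 0.01
rect [ 0.5225 -0.3957] [ 62.5 113. ] 80.95
1708 (217, 166, 39, 80) [ 0.525  -0.4036]
147 (241, 170, 15, 15) [ 0.4854 -0.3919]
123 (241, 190, 15, 15) [ 0.509  -0.3886]
18 (263, 196, 2, 13) [ 0.512 -0.368]
```

>>> send_rows --linear '[[-0.033,-0.05,0.017],[0,0,0],[0,0,0],[0,0,0]]' --twist '[[0,0,0.1],[0,0,0],[0,0,0],[0,0,0]]' --gripper '[100,100,100,100]'

```text
time: 60.28
ee_pos: [0.5293, -0.3978, 0.2523]
tcp_rot: [-179.9, 0.1, -170.9]
wrist_force: [0.1, 0.3, -0.4]
opening: 0.0856
grasp_force: 0.0
```

Run:
```python
from h import *
to([.5225,-.398,.0215],189)
im,o=snap('wrist','w23')
rect(im,o,[.5225,-.397])
# rectify at cap height, aligned with tray yaw 9 deg, find circles
c=np.array([.5225,-.397]);a=np.radians(9);g=np.arange(-.07,.07,.0005)
mp=np.array([[proj('wrist',[c[0]+x*np.cos(a)-y*np.sin(a),c[1]+x*np.sin(a)+y*np.cos(a),.03],o) for x in g] for y in g[::-1]],np.float32)
r=cv2.remap(im,mp,None,cv2.INTER_CUBIC);cv2.imwrite('pics/r23.png',cv2.resize(r[:,:,::-1],(560,560)))
gr=cv2.cvtColor(r,cv2.COLOR_RGB2GRAY)
for n,z in(('w19','blue'),):pass
cir=cv2.HoughCircles(gr,cv2.HOUGH_GRADIENT,1,30,param1=80,param2=9,minRadius=10,maxRadius=18)
if cir is not None:
    for u,v,R_ in cir[0]: print('circle local mm',round((u-140)*.5,1),round((140-v)*.5,1),'r',R_*.5)
print('rows profile x', [(round((i-140)*.5,1),int(gr[130:150,i].mean())) for i in list(range(22,40,2))+list(range(240,262,2))])
print('cols profile y', [(round((140-i)*.5,1),int(gr[i,100:180].mean())) for i in list(range(70,96,2))+list(range(186,212,2))])
```

```text
t 60.27 pos [ 0.5293 -0.3978  0.2523] rot [-1.7988e+02  1.1000e-01 -1.7088e+02] F [ 0.1  0.3 -0.4] Tq [0.01 0.02 0.03] open 0.0856 gf 0 q6 -46
tool delta [0.0073 0.0014 0.2307] twist 0.01
rect [ 0.5239 -0.3964] [ 60.5 110. ] 80.8
circle local mm -11.2 11.2 r 8.15
circle local mm -35.2 12.2 r 8.7
circle local mm 35.8 11.8 r 8.7
circle local mm 13.2 12.2 r 7.6
circle local mm -34.8 -11.8 r 8.15
circle local mm 35.8 -11.8 r 8.7
circle local mm 13.2 -11.2 r 7.6
circle local mm 24.2 23.2 r 8.15
circle local mm -12.2 -15.2 r 5.55
rows profile x [(-59.0, 25), (-58.0, 25), (-57.0, 25), (-56.0, 25), (-55.0, 24), (-54.0, 38), (-53.0, 92), (-52.0, 150), (-51.0, 157), (50.0, 73), (51.0, 74), (52.0, 77), (53.0, 76), (54.0, 77), (55.0, 72), (56.0, 121), (57.0, 159), (58.0, 160), (59.0, 121), (60.0, 38)]
cols profile y [(35.0, 26), (34.0, 26), (33.0, 25), (32.0, 20), (31.0, 78), (30.0, 164), (29.0, 161), (28.0, 125), (27.0, 85), (26.0, 64), (25.0, 102), (24.0, 175), (23.0, 192), (-23.0, 213), (-24.0, 197), (-25.0, 129), (-26.0, 116), (-27.0, 157), (-28.0, 177), (-29.0, 145), (-30.0, 100), (-31.0, 31), (-32.0, 17), (-33.0, 19), (-34.0, 19), (-35.0, 19)]
```

View pics/r23.png

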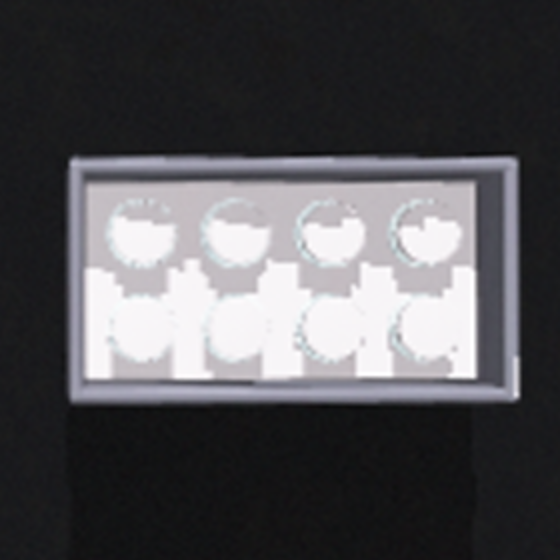

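The last picture shows the white-cap tray from above, upright, with its caps in a 4×2 grid centred at about (0.5233, -0.3966), yaw 9.1°.

>>> send_rows --linear '[[0.0063,0.0027,0.03],[0,0,0.05],[0,0,0.05],[0,0,0.05],[0,0,0.03],[0,0,0],[0,0,0],[0,0,0]]' --twist '[[0,0,0],[0,0,0],[0,0,0],[0,0,0],[0,0,0],[0,0,0],[0,0,0],[0,0,0]]' --gripper '[100,100,100,100,100,100,100,100]'

```text
time: 61.32
ee_pos: [0.5238, -0.3973, 0.0427]
tcp_rot: [-179.8, 0.1, -170.9]
wrist_force: [0.1, 0.4, 0.1]
opening: 0.0857
grasp_force: 0.0
```

Run:
```python
from h import *
to([.5233,-.3966,.0215],189.1)
```

```text
t 61.33 pos [ 0.5238 -0.3973  0.0427] rot [-1.7985e+02  1.4000e-01 -1.7089e+02] F [0.1 0.4 0.1] Tq [ 0.02 -0.02 -0.  ] open 0.0857 gf 0 q6 -46
tool delta [0.0005 0.0009 0.0212] twist 0.0
```

>>> send_rows --linear '[[0,0.0007,0.01],[0,0,0.007],[0,0,0.003],[0,0,0],[0,0,0],[0,0,0],[0,0,0],[0,0,0]]' --twist '[[0,0,0],[0,0,0],[0,0,0],[0,0,0],[0,0,0],[0,0,0],[0,0,0],[0,0,0]]' --gripper '[100,100,100,60,50,50,50,50]'

```text
time: 62.32
ee_pos: [0.523, -0.3961, 0.0204]
tcp_rot: [-180.0, 0.0, -170.9]
wrist_force: [0.8, -0.6, 1.8]
opening: 0.0594
grasp_force: 54.6
```

>>> send_rows --linear '[[0,0,0],[0,0,0]]' --twist '[[0,0,0],[0,0,0]]' --gripper '[50,50]'

```text
time: 62.58
ee_pos: [0.523, -0.3961, 0.0204]
tcp_rot: [-180.0, 0.0, -170.9]
wrist_force: [-0.1, 0.2, 3.5]
opening: 0.0593
grasp_force: 54.5
```

Run:
```python
from h import *
to([.5233,-.3966,.0215],189.1)
```

```text
t 62.58 pos [ 0.523  -0.3961  0.0204] rot [-1.7998e+02  2.0000e-02 -1.7089e+02] F [-0.1  0.2  3.5] Tq [-0.03 -0.03  0.05] open 0.0593 gf 55 q6 -46
tool delta [-0.0003 -0.0006 -0.0011] twist 0.0
```

>>> send_rows --linear '[[0,0,-0.01],[0,0,-0.03],[0,0,-0.05],[0,0,-0.05],[0,0,-0.05],[0,0,-0.05],[0,0,0],[0,0,0]]' --twist '[[0,0,0],[0,0,0],[0,0,0],[0,0,0],[0,0,0],[0,0,-0.01],[0,0,0.75],[0,0,0.7]]' --gripper '[50,50,50,50,50,50,50,50]'

```text
time: 63.58
ee_pos: [0.5229, -0.396, 0.261]
tcp_rot: [-180.0, 0.0, 174.5]
wrist_force: [1.3, 0.1, -1.2]
opening: 0.0594
grasp_force: 54.3
```

Run:
```python
from h import *
to([.6323,-.0119,.2],174.65)
```

```text
t 63.58 pos [ 0.5229 -0.396   0.261 ] rot [-1.7998e+02  4.0000e-02  1.7448e+02] F [ 1.3  0.1 -1.2] Tq [0.04 0.04 0.02] open 0.0594 gf 54 q6 -32
tool delta [-0.0719  0.3928  0.061 ] twist -0.02
```

>>> send_rows --linear '[[0,0.05,0],[0,0.05,0],[0,0.05,0],[0,0.05,0],[0,0.05,0],[0,0.05,0],[0,0.05,0],[-0.03,0.0428,0]]' --twist '[[0,0,0],[0,0,0],[0,0,0],[0,0,0],[0,0,0],[0,0,0],[0,0,0],[0,0,0]]' --gripper '[50,50,50,50,50,50,50,50]'

```text
time: 64.58
ee_pos: [0.5881, -0.0058, 0.2616]
tcp_rot: [180.0, 0.1, 174.7]
wrist_force: [1.1, -1.2, 0.1]
opening: 0.0591
grasp_force: 54.6
```

>>> send_rows --linear '[[-0.0418,0,0],[0,0,0.03],[0,0,0.03],[0,0,0.01],[0,0,0],[0,0,0],[0,0,0]]' --twist '[[0,0,0],[0,0,0],[0,0,0],[0,0,0],[0,0,0],[0,0,0],[0,0,0]]' --gripper '[50,50,50,50,50,50,50]'

```text
time: 65.45
ee_pos: [0.6309, -0.0115, 0.1915]
tcp_rot: [180.0, 0.1, 174.7]
wrist_force: [-0.2, 0.2, -1.1]
opening: 0.0596
grasp_force: 54.7
```

Run:
```python
from h import *
to([.6322,-.0118,.1704],174.6)
```

```text
t 65.45 pos [ 0.6309 -0.0115  0.1915] rot [1.7999e+02 1.1000e-01 1.7470e+02] F [-0.2  0.2 -1.1] Tq [ 0.06 -0.03  0.01] open 0.0596 gf 55 q6 4
tool delta [-0.0013 -0.0002  0.0211] twist 0.01
```

>>> send_rows --linear '[[-0.0013,-0.0002,0.008],[0,0,0.005],[0,0,0],[0,0,0],[0,0,0.002],[0,0,0.002],[0,0,0],[0,0,0]]' --twist '[[0,0,0],[0,0,0],[0,0,0],[0,0,0],[0,0,0],[0,0,0],[0,0,0],[0,0,0]]' --gripper '[50,50,50,50,50,50,50,50]'

```text
time: 66.45
ee_pos: [0.6318, -0.0118, 0.1731]
tcp_rot: [-180.0, 0.0, 174.7]
wrist_force: [0.6, -0.3, -1.6]
opening: 0.0595
grasp_force: 54.7
```

Run:
```python
from h import *
to([.6322,-.0118,.1704],174.6)
```

```text
t 66.45 pos [ 0.6318 -0.0118  0.1731] rot [-180.      0.    174.71] F [ 0.6 -0.3 -1.6] Tq [-0.05  0.04 -0.  ] open 0.0595 gf 55 q6 4
tool delta [-0.0004  0.      0.0027] twist 0.01
```

>>> send_rows --linear '[[0,0,0.002],[0,0,0.001],[0,0,0.001],[0,0,0],[0,0,0]]' --twist '[[0,0,0],[0,0,0],[0,0,0],[0,0,0],[0,0,0]]' --gripper '[50,50,50,50,50]'

```text
time: 67.08
ee_pos: [0.6318, -0.0118, 0.1703]
tcp_rot: [180.0, 0.1, 174.7]
wrist_force: [-2.0, 0.3, 6.5]
opening: 0.0591
grasp_force: 55.7
```

Run:
```python
from h import *
to([.6322,-.0118,.1704],174.6)
```

```text
t 67.08 pos [ 0.6318 -0.0118  0.1703] rot [1.7999e+02 8.0000e-02 1.7471e+02] F [-2.   0.3  6.5] Tq [0.01 0.63 0.02] open 0.0591 gf 56 q6 4
tool delta [-0.0004  0.     -0.0001] twist 0.01
```

>>> send_rows --linear '[[0,0,0],[0,0,0],[0,0,0],[0,0,0],[0,0,-0.01],[0,0,-0.04],[0,0,-0.05],[0,0,-0.03]]' --twist '[[0,0,0],[0,0,0],[0,0,0],[0,0,0],[0,0,0],[0,0,0],[0,0,0],[0,0,0]]' --gripper '[80,100,100,100,100,100,100,100]'

```text
time: 68.08
ee_pos: [0.6319, -0.0118, 0.3027]
tcp_rot: [180.0, 0.2, 174.7]
wrist_force: [0.0, -1.4, 0.7]
opening: 0.0857
grasp_force: 0.0
```

>>> send_rows --linear '[[0,0,0],[0,0,0],[0.05,-0.006,0],[0.05,-0.006,0],[0.05,-0.006,0],[0,0,0],[0,0,0],[0,0,0]]' --twist '[[0,0,0],[0,0,0],[0,0,0],[0,0,0],[0,0,0],[0,0,0],[0,0,0],[0,0,0]]' --gripper '[100,100,100,0,0,0,0,0]'

```text
time: 69.08
ee_pos: [0.4815, -0.0158, 0.2983]
tcp_rot: [-180.0, -0.1, 174.7]
wrist_force: [0.2, 1.0, -1.9]
opening: 0.0
grasp_force: 0.0
```

Run:
```python
from h import *
im,o=snap('wrist','w24')
for b in blobs(im,(55,120,60),(75,255,255),100)[0]:print('green',b,plane('wrist',b[1],b[2],.08,o).round(4))
r=rect(im,o,[.632,-.012],z=.19)
t,_=snap('top','top24');s,_=snap('scene','s24')
for b in blobs(t,(8,140,60),(20,255,255),4)[0]:print('top orange',b[:3])
for b in blobs(s,(8,140,60),(20,255,255),20)[0]:print('scene orange',b)
s0=cv2.imread('pics/scene0.png')[:,:,::-1]
for b in blobs(s0,(8,140,60),(20,255,255),20)[0]:print('scene0 orange',b)
to([.4795,-.045,.105],174.6)
```

```text
green (428, np.float64(251.22196261682242), np.float64(186.93691588785046), (240, 176, 23, 23)) [ 0.4771 -0.0451  0.08  ]
rect [ 0.5978 -0.026 ] [22.5 11. ] 3.18
top orange (67, np.float64(416.95522388059703), np.float64(182.1044776119403))
top orange (26, np.float64(225.80769230769232), np.float64(225.1153846153846))
scene orange (56, np.float64(363.75), np.float64(169.48214285714286), (359, 166, 11, 7))
scene orange (26, np.float64(362.1923076923077), np.float64(181.57692307692307), (358, 180, 10, 4))
scene orange (171, np.float64(224.62573099415204), np.float64(238.43859649122808), (219, 230, 13, 17))
scene0 orange (56, np.float64(363.76785714285717), np.float64(169.42857142857142), (359, 166, 11, 7))
scene0 orange (27, np.float64(361.962962962963), np.float64(181.37037037037038), (358, 179, 10, 5))
scene0 orange (177, np.float64(224.8361581920904), np.float64(238.2316384180791), (219, 229, 13, 18))
t 69.22 pos [ 0.4814 -0.0159  0.2985] rot [-1.8000e+02 -7.0000e-02  1.7472e+02] F [0.3 0.4 1.3] Tq [-0.02  0.05  0.  ] open 0.0000 gf 0 q6 3
tool delta [-0.001  -0.0292  0.1935] twist 0.01
```

>>> send_rows --linear '[[0,-0.029,0.03],[0,0,0.05],[0,0,0.05],[0,0,0.04],[0,0,0.02],[0,0,0],[0,0,0],[0,0,0]]' --twist '[[0,0,0],[0,0,0],[0,0,0],[0,0,0],[0,0,0],[0,0,0],[0,0,0],[0,0,0]]' --gripper '[0,0,0,0,0,0,0,0]'

```text
time: 70.22
ee_pos: [0.4788, -0.0448, 0.1103]
tcp_rot: [180.0, 0.1, 174.7]
wrist_force: [0.1, 0.2, -0.4]
opening: -0.0001
grasp_force: 0.0
```

Run:
```python
from h import *
to([.4785,-.045,.094],174.6)
```

```text
t 70.22 pos [ 0.4788 -0.0448  0.1103] rot [1.8000e+02 1.0000e-01 1.7471e+02] F [ 0.1  0.2 -0.4] Tq [-0.07  0.03  0.03] open -0.0001 gf 0 q6 -0
tool delta [ 0.0004 -0.0002  0.0163] twist 0.01
```

>>> send_rows --linear '[[0,0,0.008],[0,0,0.004],[0,0,0.002],[0,0,0],[0,0,0]]' --twist '[[0,0,0],[0,0,0],[0,0,0],[0,0,0],[0,0,0]]' --gripper '[0,0,0,0,0]'

```text
time: 70.85
ee_pos: [0.4782, -0.0448, 0.0952]
tcp_rot: [-180.0, 0.0, 174.7]
wrist_force: [-0.8, 0.4, 0.7]
opening: 0.0
grasp_force: 0.0
```

Run:
```python
from h import *
to([.4785,-.045,.088],174.6)
```

```text
t 70.85 pos [ 0.4782 -0.0448  0.0952] rot [-1.8000e+02  1.0000e-02  1.7471e+02] F [-0.8  0.4  0.7] Tq [-0.02 -0.03 -0.04] open 0.0000 gf 0 q6 -0
tool delta [-0.0004 -0.0002  0.0072] twist 0.01
```

>>> send_rows --linear '[[0,0,0.003],[0,0,0.003],[0,0,0.001],[0,0,0]]' --twist '[[0,0,0],[0,0,0],[0,0,0],[0,0,0]]' --gripper '[0,0,0,0]'

```text
time: 71.35
ee_pos: [0.4784, -0.0448, 0.0884]
tcp_rot: [-180.0, 0.0, 174.7]
wrist_force: [0.4, -0.8, 4.4]
opening: 0.0001
grasp_force: 2.3
```

>>> send_rows --linear '[[0,0,0.0007],[0,0,0]]' --twist '[[0,0,0],[0,0,0]]' --gripper '[0,0]'

```text
time: 71.6
ee_pos: [0.4784, -0.0448, 0.088]
tcp_rot: [180.0, 0.1, 174.7]
wrist_force: [-0.5, 0.2, 8.3]
opening: -0.0003
grasp_force: 3.9
```

Run:
```python
from h import *
to([.4785,-.045,.088],174.6)
```

```text
t 71.60 pos [ 0.4784 -0.0448  0.088 ] rot [1.8000e+02 5.0000e-02 1.7471e+02] F [-0.5  0.2  8.3] Tq [ 0.02  0.07 -0.04] open -0.0003 gf 4 q6 -0
tool delta [-0.0001 -0.0002 -0.    ] twist 0.01
```

>>> send_rows --linear '[[0,0,0.0005],[0,0,0]]' --twist '[[0,0,0],[0,0,0]]' --gripper '[0,0]'

```text
time: 71.85
ee_pos: [0.4784, -0.0448, 0.0879]
tcp_rot: [180.0, 0.1, 174.7]
wrist_force: [-2.0, 0.1, 11.7]
opening: 0.0001
grasp_force: 5.8
```

>>> send_rows --linear '[[0,0,-0.005],[0,0,-0.01],[0,0,-0.04],[0,0,-0.05],[0,0,-0.05],[0,0,-0.05],[0,0,0],[0,0,0]]' --twist '[[0,0,0],[0,0,0],[0,0,0],[0,0,0],[0,0,0],[0,0,0],[0,0,0],[0,0,0]]' --gripper '[0,0,0,0,0,0,0,0]'

```text
time: 72.85
ee_pos: [0.478, -0.0447, 0.2913]
tcp_rot: [180.0, -0.1, 174.7]
wrist_force: [0.1, -0.0, -1.1]
opening: 0.0001
grasp_force: 0.0
```

Run:
```python
from h import *
im,o=snap('wrist','w25');t,_=snap('top','top25');s,_=snap('scene','s25')
# top tray (white): rectify at rim height .190, edges along/across carrier axes
c=np.array([.6325,-.0119]);a=np.radians(-5.4);g=np.arange(-.08,.08,.0005)
mp=np.array([[proj('wrist',[c[0]+x*np.cos(a)-y*np.sin(a),c[1]+x*np.sin(a)+y*np.cos(a),.19],o) for x in g] for y in g[::-1]],np.float32)
gr=cv2.cvtColor(cv2.remap(im,mp,None,cv2.INTER_CUBIC),cv2.COLOR_RGB2GRAY).astype(int)
print('x prof',[(round(g[i]*1e3,1),int(gr[150:170,i].mean())) for i in list(range(40,66,2))+list(range(256,284,2))])
for x0 in(90,160,220):print('y prof @',g[x0],[(round(-g[i]*1e3,1),int(gr[i,x0-8:x0+8].mean())) for i in list(range(90,116,2))+list(range(206,232,2))])
# bystanders unchanged between first and last top views
t0=cv2.imread('pics/top0.png')[:,:,::-1]
for n,(u,v) in dict(beaker=(392,190),amber=(419,183),reagent=(162,193)).items():
    w=14;A=t0[v-w:v+w,u-w:u+w].astype(int);B=t[v-w:v+w,u-w:u+w].astype(int);print(n,np.abs(A-B).mean().round(1))
print(o['time'])
```

```text
x prof [(np.float64(-60.0), 32), (np.float64(-59.0), 32), (np.float64(-58.0), 32), (np.float64(-57.0), 32), (np.float64(-56.0), 32), (np.float64(-55.0), 32), (np.float64(-54.0), 32), (np.float64(-53.0), 33), (np.float64(-52.0), 32), (np.float64(-51.0), 32), (np.float64(-50.0), 31), (np.float64(-49.0), 31), (np.float64(-48.0), 32), (np.float64(48.0), 31), (np.float64(49.0), 31), (np.float64(50.0), 30), (np.float64(51.0), 30), (np.float64(52.0), 30), (np.float64(53.0), 30), (np.float64(54.0), 29), (np.float64(55.0), 29), (np.float64(56.0), 29), (np.float64(57.0), 29), (np.float64(58.0), 28), (np.float64(59.0), 28), (np.float64(60.0), 28), (np.float64(61.0), 28)]
y prof @ -0.03499999999999996 [(np.float64(35.0), 29), (np.float64(34.0), 30), (np.float64(33.0), 30), (np.float64(32.0), 31), (np.float64(31.0), 31), (np.float64(30.0), 32), (np.float64(29.0), 32), (np.float64(28.0), 33), (np.float64(27.0), 33), (np.float64(26.0), 33), (np.float64(25.0), 33), (np.float64(24.0), 34), (np.float64(23.0), 34), (np.float64(-23.0), 32), (np.float64(-24.0), 32), (np.float64(-25.0), 32), (np.float64(-
[... 912 characters left out ...]
 @ 0.030000000000000096 [(np.float64(35.0), 31), (np.float64(34.0), 31), (np.float64(33.0), 30), (np.float64(32.0), 30), (np.float64(31.0), 30), (np.float64(30.0), 30), (np.float64(29.0), 30), (np.float64(28.0), 31), (np.float64(27.0), 31), (np.float64(26.0), 31), (np.float64(25.0), 31), (np.float64(24.0), 31), (np.float64(23.0), 31), (np.float64(-23.0), 26), (np.float64(-24.0), 26), (np.float64(-25.0), 26), (np.float64(-26.0), 26), (np.float64(-27.0), 26), (np.float64(-28.0), 26), (np.float64(-29.0), 26), (np.float64(-30.0), 26), (np.float64(-31.0), 27), (np.float64(-32.0), 26), (np.float64(-33.0), 27), (np.float64(-34.0), 25), (np.float64(-35.0), 26)]
beaker 0.9
amber 1.2
reagent 1.3
72.85
```

Button pressed to the stop (force rose stiffly past 5 N) and released. One numeric check of the stack from above remains before handing in.

>>> send_rows --linear '[[0,0,-0.04],[0,0,-0.03],[-0.05,0.006,0],[-0.05,0.006,0],[-0.04,0.006,0],[0,0,0],[0,0,0],[0,0,0]]' --twist '[[0,0,0],[0,0,0],[0,0,0],[0,0,0],[0,0,0],[0,0,0],[0,0,0],[0,0,0]]' --gripper '[60,100,100,100,100,100,100,100]'

```text
time: 74.0
ee_pos: [0.6181, -0.0398, 0.363]
tcp_rot: [180.0, 0.1, 174.7]
wrist_force: [-0.2, -0.4, 0.6]
opening: 0.0853
grasp_force: 0.0
```

Run:
```python
from h import *
im,o=snap('wrist','w26');print(o['ee_pos'])
for b in blobs(im,(55,120,60),(75,255,255),60)[0]:
    p=plane('wrist',b[1],b[2],.08,o)
    if abs(p[1])<.1:print('green',b[0],p.round(4))
c=np.array([.6325,-.0119]);a=np.radians(-5.4);g=np.arange(-.08,.08,.0005)
mp=np.array([[proj('wrist',[c[0]+x*np.cos(a)-y*np.sin(a),c[1]+x*np.sin(a)+y*np.cos(a),.19],o) for x in g] for y in g[::-1]],np.float32)
gr=cv2.cvtColor(cv2.remap(im,mp,None,cv2.INTER_CUBIC),cv2.COLOR_RGB2GRAY).astype(np.float32)
def edges(p,k):  # strongest steps in 1-D profile near +-k mm
    d=np.abs(np.gradient(cv2.GaussianBlur(p[None],(5,1),1)[0]));out=[]
    for s in(-1,1):
        w=np.abs(g*1e3-s*k)<4;i=np.nonzero(w)[0];out.append((round(float(g[i[d[i].argmax()]]*1e3),1),round(float(d[i].max()),1)))
    return out
for y0 in(115,160,205):print('x edges at y',round(-g[y0]*1e3),edges(gr[y0-6:y0+6].mean(0),55))
for x0 in(80,160,240):print('y edges at x',round(g[x0]*1e3),edges(gr[::-1,x0-6:x0+6].mean(1),30))
```

```text
[ 0.61814116 -0.03978978  0.36299482]
green 315 [ 0.4792 -0.0456  0.08  ]
x edges at y 22 [(-57.0, 24.2), (54.0, 26.2)]
x edges at y 0 [(-55.0, 22.3), (54.5, 29.3)]
x edges at y -23 [(-54.5, 20.0), (54.5, 32.0)]
y edges at x -40 [(-29.0, 21.4), (29.5, 21.2)]
y edges at x 0 [(-31.0, 29.3), (29.5, 22.5)]
y edges at x 40 [(-29.5, 24.1), (30.0, 31.5)]
```

The top tray's outline measures 110×60 mm, centred and aligned at the seated height, so I hand the job in.

```bash
python3 -c "
from workcell import ticket
print(ticket.job_done())"
```

```text
the job is handed in; nothing more can be done
None
```

The job is handed in after about 74 s of robot time, and no verdict came back. Both screws stopped at their home height, the driver is back in its holder, all three trays are stacked and seated on the carrier, the start button was pressed to its stop and released, and the bottles and beaker look undisturbed. At the end of screw a the socket turned about 20° past the stop and slipped over the head; screw b may have slipped slightly too.

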